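# Close a storage jar in the lever press

## Task

Stand the square jar in the square recess of the press's drawn-out carriage, then push the carriage in as far as it goes. Pull the press lever down until the jar's stopper is pushed fully home (feel it bottom, and do not force it beyond that: the jar can crack), then ease the lever slowly back up to its rest without letting it fly back. Leave the closed jar in the press and do not disturb the canister, the milk bottle or the fruit bowl.

Things in the scene. Friction and masses are not known exactly. Their poses are not given: they have to be found in the camera images.
- jar: white stoneware jar, 58 mm square, body 80 mm tall, about 0.45 kg; origin at the centre of its underside, x and y square to its sides. Its wooden stopper has a 58 mm square, 12 mm thick flange that at first stands 9 to 12 mm above the rim (top up to 104 mm above the jar's underside). Grasp the jar by its sides about 50 mm above its underside
- stopper (a joint): how far the stopper has been pressed into the jar, m: 0 = flange 12 mm above the rim, 0.012 = fully home on the rim. It slides stiffly, at about 18 N; only the press's ram does it without spoiling the job
- nest (a point): centre of the floor of the square recess in the grey carriage: 61 mm square, 12 mm deep, rim chamfered 3 mm; floor 25 mm above the table. z up, x points into the press (the way the carriage is pushed in), y along a side of the recess. The lever's hub and the head stand close on its +x side: hold the jar with the fingers closing along y to keep the gripper's body clear
- carriage (a joint): travel of the carriage, m: 0 = fully drawn out towards the robot, 0.13 = fully in against its stop, with the nest under the ram. About 3 N of friction; it stays where it is left
- push_plate (a point): middle of the top edge of the black upright push plate at the carriage's front; the plate is 80 mm wide (along the nest's y), 8 mm thick, its top 90 mm above the table; this point lies on its front face (facing the robot), 105 mm in front of the nest's centre
- lever (a joint): lever angle, rad: 0 = up at rest, 0.6 rad above level; grows as it is pulled down; own stop at 1.2. A spring returns it (2 to 7 N at the handle). The ram goes down 30 mm per rad. The head is clamped at a different height each time, so the stopper bottoms anywhere from about 0.6 to 1.1 rad: felt as a sharp rise of the force; 15 to 22 N down on the handle is enough, over 30 N may crack the jar
- handle (a point): middle of the black round handle bar at the lever's end, on the bar's axis; bar 26 mm in diameter, 100 mm long, level, along the nest's x, projecting towards the robot. It moves on an arc of 190 mm radius about pivot in the nest's y-z plane; at rest it is above and to the nest's +y side of the pivot. Press it down from above with closed fingers
- pivot (a point): point on the lever's pivot axis level with the middle of the handle bar (on the axis, 45 mm in front of the hub); its x axis lies along the pivot axis and points away from the robot
- canister: round white lidded canister, 68 mm in diameter, 100 mm tall, a bystander; origin at the centre of its underside
- milk: white milk bottle, 68 mm in diameter, 200 mm tall, a bystander; origin at the centre of its underside
- fruit_bowl: white bowl of oranges, 170 mm across, 110 mm tall, a bystander; origin at the centre of its underside

How it is judged:
By the outcome, as a careful person would: the job done as asked, in the order asked, and still so for the second after the job is handed in, with the robot touching nothing.
It also fails if it takes over 72 s, if anything falls off the work surface, if the arm or the gripper's body presses on something with over 40 N, if the wrist force passes 120 N, or if a joint passes its speed limit or range.

## Robot

A 7-joint arm with a two-finger parallel gripper is mounted at the origin on the work surface. World frame = base frame: x ahead of the robot, y to its left, z up, the work surface at z = 0. Lengths are in m, angles in rad, forces in N, time in s.
With the tool pointing down it reaches from about 0.4 to 0.85 m from the base axis. Payload 10.4 kg.
Tool frame: the origin (TCP) lies at the very end of the fingers, on their centre line; the grasp point (between the pads) lies 19 mm behind it; z points along the fingers, y is the line along which they close (so a half turn about z gives the same grasp; the last joint's range is limited). The gripper opens to 87 mm and grips with 3 to 60 N. Pads are 19 mm wide; open, the fingers measure 117 mm over their backs; the gripper's body (75 mm by 190 mm) begins 51 mm behind the grasp point.
Start: joints at [-1.305, 0.332, -0.065, 1.46, 0.022, 1.35, -0.088], TCP at [0.178, 0.599, 0.223] pointing down, gripper open.
Joint ranges: [-2.6, 2.6], [-0.5, 2.12], [-1.47, 1.34], [0.16, 2.42], [-1.27, 4.41], [0.06, 2.06], [-2.6, 2.6]. Speed limits (rad/s): [2.22, 2.22, 2.79, 2.79, 3.14, 3.14, 3.14].

## Interface

Orientations are given as [roll, pitch, yaw] about the fixed x, y, z axes, in that order (R = Rz(yaw) Ry(pitch) Rx(roll)).
In Python, from rig import bot, capture, spotter gives the robot as it stands. The module is installed in compiled form; this text tells all that it offers.
- The arm moves only by the tool carry_out, never from a script. Its argument "commands" is a list of rows, each a list of 7 numbers: the shift along the tool's x, y, z in m, then the turn, a rotation vector about the tool's x, y, z in degrees, then the opening, from 0 (shut) to 1 (fully open). In form: [[dx, dy, dz, ax, ay, az, fingers], ...]. A call has 1 to 12 rows; each row shifts and turns the commanded pose from where the row before left it, along the tool's axes as they then stand; what a row does not reach is not made up. A row lasts 1/12 s, in which the tool goes at most 41.7 mm and 7.16 degrees, less where a joint would pass 70% of its speed; a pose out of reach is approached as far as the arm can. A call with a gripper value outside its range is refused whole. The fingers move at their own pace and stop on an object; "force" is the grip in N (left out, the last holds). Time passes only in rows, so rows that do not move let the fingers close. It gives the time, the measured TCP pose, the force, the opening and the grip force at its end, in the units of the state.
- bot.sense(): the state, without advancing time (a new reading comes with each control period).
- capture(name): name is "side" or "top"; returns a dict with "img" (400x640x3 uint8, red, green, blue), "mtx" (3x3 intrinsics, pixels), "k1" (the pictures are not rectified: a ray, as slopes to the right and down, at radius r is drawn at 1 + k1 r^2 times it, then the intrinsics apply), "world_from_camera" (4x4, takes a point from camera to world coordinates). Camera axes: x right, y down, z forward; pixel columns grow to the right and rows downward; lengths in m; the calibration is good to about 2 mm. A picture is of the moment at which its call begins. There is no depth.
- bot.finish_job(): hands the job in; it is judged then, once.
Trained networks look in a picture, given as the dict that the camera call returned (one of the last four; its "shot" number tells which), for a name from the list of things; names that differ only in an ending like _2 or _b are one class to them, and where a whole thing is asked for, a point or a joint stands for the part that bears it (a point fixed in the world has none). Each returns a list of dicts, best first, with "confidence" (0 to 1); they miss things now and then, are a little off and sometimes report something else, mostly with a low value. They report only what shows in the picture. A call takes as long as a camera call.
- spotter.search_frame(query, picture): "bbox" ([left, top, right, bottom] in pixels, round what is visible of it).
- spotter.pinpoint(query, picture): "centre" ([column, row] in pixels: a listed point, or the origin of a listed thing).
The state is a dict: "t": time; "joint_positions": joint angles; "qd": joint speeds; "effort": joint torques, N m; "eef_pos": TCP position; "orientation": TCP orientation; "ft_force": force on the tool from outside, world axes, zero at the start; "ft_torque": the same for the moment, N m; "width": finger opening in m; "finger_force": force on a finger pad.
Only numpy, scipy, OpenCV 4.12 (cv2) and the standard library are available. Lean on these libraries where they do the work, as an engineer would, in place of code of your own. Each camera call takes 0.05 s, during which the arm holds its last target. There are 200 camera calls.

## Working session

There is one attempt and no reset: what is moved stays moved. The work goes in short steps, Python scripts to look and compute and a tool call to move; the robot and the scene stay as the last step left them, time stands still between calls to the robot, and variables do not carry over. Pictures are saved under pics/ and viewed, at most 10 in all, crops included, and the job is handed in when it is done.

Besides the shell and the picture viewer there is one more tool, called after "Emit:" as name(argument=value, ...) on one line, values as JSON. carry_out: Moves the arm, as the interface text tells. Its arguments: {"type":"object","properties":{"commands":{"type":"array","items":{"type":"array","items":{"type":"number"}}},"force":{"type":"number"}},"required":["commands"]}

```bash
mkdir -p pics
cat > h.py <<'E'
import numpy as np, cv2
from rig import bot, capture, spotter
from scipy.spatial.transform import Rotation as R
def ray(p,c):
    K=c["mtx"];K=np.array(K);d=np.array([(p[0]-K[0,2])/K[0,0],(p[1]-K[1,2])/K[1,1]])
    u=d.copy()
    for _ in range(30): u=d/(1+c["k1"]*(u@u))
    T=np.array(c["world_from_camera"]);return T[:3,3],T[:3,:3]@np.r_[u,1]
def onz(p,c,z):
    o,d=ray(p,c);return o+d*(z-o[2])/d[2]
def tri(rs):
    A=np.zeros((3,3));b=np.zeros(3)
    for o,d in rs:
        d=d/np.linalg.norm(d);P=np.eye(3)-np.outer(d,d);A+=P;b+=P@o
    x=np.linalg.solve(A,b);return x,[np.linalg.norm(np.cross(x-o,d/np.linalg.norm(d))) for o,d in rs]
def proj(X,c):
    T=np.linalg.inv(np.array(c["world_from_camera"]));p=T[:3,:3]@np.array(X)+T[:3,3];u=p[:2]/p[2]
    u=u*(1+c["k1"]*(u@u));K=np.array(c["mtx"]);return K[:2,:2]@u+K[:2,2]
E
python3 - <<'E'
from h import *
cs=[capture("side"),capture("top")]
for c,n in zip(cs,["side","top"]):
    cv2.imwrite(f"pics/{n}0.png",c["img"][:,:,::-1]); print(n,np.array(c["world_from_camera"]).round(3)[:3,3],c["k1"],np.array(c["mtx"])[0,0])
for q in ["jar","nest","push_plate","handle","pivot","canister","milk","fruit_bowl"]:
    rs=[]
    for c in cs:
        r=spotter.pinpoint(q,c); print(q,[(np.round(x["centre"],1).tolist(),round(x["confidence"],2)) for x in r[:2]])
        if r: rs.append(ray(r[0]["centre"],c))
    if len(rs)==2:
        x,e=tri(rs);print("   ",x.round(4),np.round(e,4))
print(bot.sense())
E
```

```text
side [ 0.104 -0.944  0.825] -0.03316097693838682 431.14566045502477
top [0.379 0.005 1.105] -0.08344078542216812 362.1569013452621
jar [([235.9, 218.8], 0.94)]
jar [([213.7, 266.3], 0.91)]
    [0.4496 0.3401 0.0099] [0.0024 0.0024]
nest [([318.5, 264.9], 0.77)]
nest [([332.1, 213.8], 0.76)]
    [ 0.5824 -0.0309  0.0179] [0.004 0.004]
push_plate [([281.8, 258.6], 0.85)]
push_plate [([341.5, 241.9], 0.9), ([439.1, 255.6], 0.62)]
    [ 0.4741 -0.0432  0.0892] [0.0096 0.0096]
handle [([291.5, 152.4], 0.67), ([418.3, 341.1], 0.31)]
handle [([268.2, 194.0], 0.57)]
    [0.5741 0.1179 0.3291] [0.0041 0.0041]
pivot [([317.4, 207.1], 0.82)]
pivot []
canister [([318.6, 365.8], 0.83)]
canister [([439.0, 257.0], 0.71)]
    [ 0.4224 -0.3446 -0.0032] [0.0037 0.0037]
milk [([416.8, 340.6], 0.72)]
milk [([439.8, 171.4], 0.94)]
    [ 0.6851 -0.3871 -0.0031] [0.004 0.004]
fruit_bowl [([293.6, 209.7], 0.63)]
fruit_bowl [([210.7, 200.4], 0.63)]
    [ 0.6691  0.3501 -0.0159] [0.0065 0.0065]
{'t': 0.9, 'joint_positions': array([-1.30460972,  0.33219515, -0.0647053 ,  1.46012165,  0.02159499,
        1.34991602, -0.08850951]), 'qd': array([-0.00022991,  0.00109469,  0.00103643,  0.00037126,  0.00045068,
       -0.00099256, -0.00221184]), 'effort': array([-8.91309646e-04, -6.23032951e+01,  2.36464455e-02, -3.90127659e+01,
       -6.12512394e-02,  3.11690813e-02,  1.58809047e-05]), 'eef_pos': array([0.17797379, 0.59913094, 0.22256821]), 'orientation': array([ 3.14153941e+00, -2.27440633e-05,  2.85280415e+00]), 'ft_force': array([-0.42861115,  0.33507296, -0.41157427]), 'ft_torque': array([-0.03572766, -0.01917565,  0.01225092]), 'finger_force': 0.0, 'width': 0.08730214763388167}
```

View pics/side0.png

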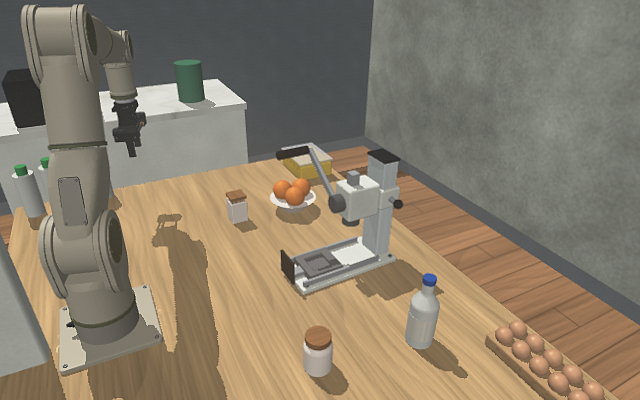

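View pics/top0.png

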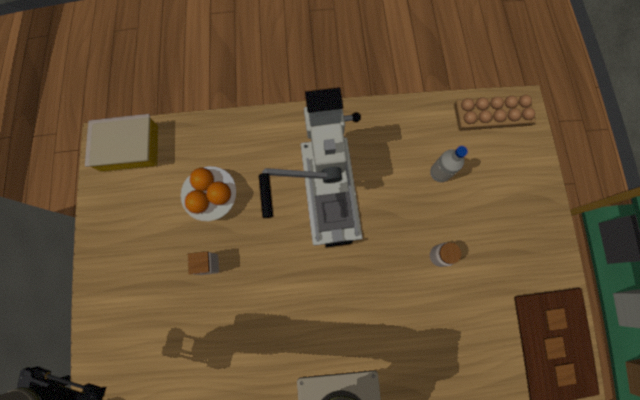

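The side view shows the jar at about (236,210), the press carriage at (320,262), and the handle at (292,153). In the top view the jar's lid is at (199,263), the nest at (333,212), and the handle bar at (266,195). Next I'll enlarge crops to get the yaws.

Run:
```python
import cv2,numpy as np
t=cv2.imread("pics/top0.png");s=cv2.imread("pics/side0.png")
def cr(im,x,y,w,h,f): return cv2.resize(im[y:y+h,x:x+w],None,fx=f,fy=f,interpolation=cv2.INTER_CUBIC)
A=cr(t,290,140,80,120,5)   #400x600
B=cr(t,180,245,50,37,8)[:300,:400]
C=cr(s,216,183,40,45,8)[:300]; C=cv2.copyMakeBorder(C,0,300-C.shape[0],0,400-C.shape[1],cv2.BORDER_CONSTANT)
B=cv2.copyMakeBorder(B,0,300-B.shape[0],0,0,cv2.BORDER_CONSTANT)
cv2.imwrite("pics/m.png",np.hstack([A,np.vstack([B,C])]))
```

```text
(no output)
```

View pics/m.png

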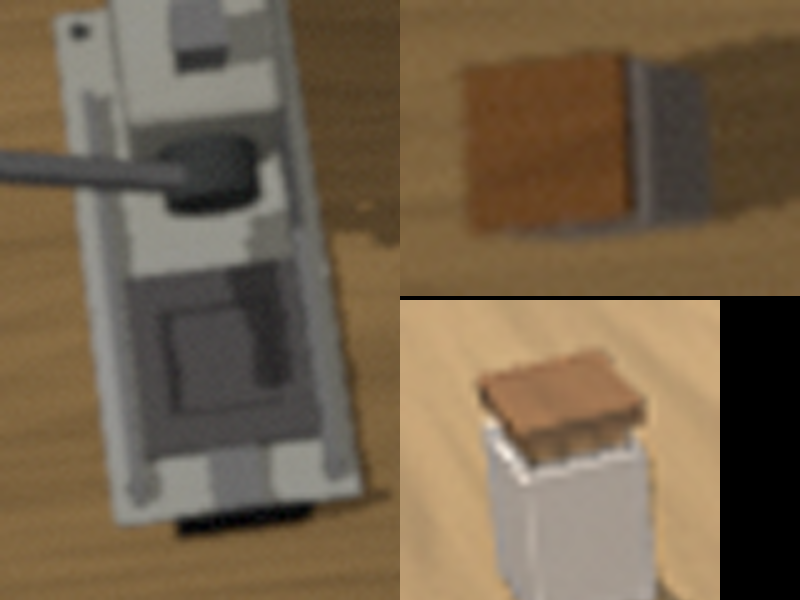

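The montage shows the stopper top corners at about (465,67), (628,55), (632,222) and (472,232), the base plate's front corners at (117,522) and (362,492), and the recess rim at (163,312)–(173,412)–(290,397).

```bash
cat > g.py <<'E'
from h import *
c=capture("top");s=capture("side")
def T(u,v,x0,y0,f): return [x0+(u+.5)/f-.5,y0+(v+.5)/f-.5]
L=[onz(T(u-400,v,180,245,8),c,.102) for u,v in [(465,67),(628,55),(632,222),(472,232)]]
print("lid",np.mean(L,0).round(4),[np.linalg.norm(L[i]-L[i-1]).round(4) for i in range(4)],[np.degrees(np.arctan2(*(L[j]-L[i])[1::-1])).round(1) for i,j in [(3,0),(2,1),(1,0),(2,3)]])
C=[onz(T(u-400,v-300,216,183,8),s,.102) for u,v in [(482,383),(603,352),(643,405),(530,428)]]
print("lid side",np.mean(C,0).round(4),[np.linalg.norm(C[i]-C[i-1]).round(4) for i in range(4)])
print("jar z0",[onz(spotter.pinpoint("jar",k)[0]["centre"],k,0).round(4) for k in (c,s)])
print("nest z25",[onz(spotter.pinpoint("nest",k)[0]["centre"],k,.025).round(4) for k in (c,s)])
print("plate z90",[onz(spotter.pinpoint("push_plate",k)[0]["centre"],k,.09).round(4) for k in (c,s)])
B=lambda u,v,z:onz(T(u,v,290,140,5),c,z)
def ang(a,b):d=b-a;return np.degrees(np.arctan2(d[1],d[0])).round(2)
print("base left/right/front",ang(B(117,522,.01),B(55,18,.01)),ang(B(362,492,.01),B(290,0,.01)),ang(B(362,492,.01),B(117,522,.01))-90)
print("recess",[B(u,v,.037).round(4) for u,v in [(163,312),(173,412),(290,397)]])
print("pivot side", spotter.pinpoint("pivot",s),spotter.pinpoint("handle",s),spotter.pinpoint("handle",c))
E
python3 g.py
```

```text
lid [0.4596 0.3545 0.102 ] [np.float64(0.0569), np.float64(0.0578), np.float64(0.0573), np.float64(0.0561)] [np.float64(1.6), np.float64(-0.1), np.float64(89.5), np.float64(89.0)]
lid side [0.4594 0.352  0.102 ] [np.float64(0.0483), np.float64(0.0569), np.float64(0.0541), np.float64(0.0501)]
jar z0 [array([0.4624, 0.3548, 0.    ]), array([0.45  , 0.3601, 0.    ])]
nest z25 [array([ 0.5887, -0.0374,  0.025 ]), array([ 0.585 , -0.0348,  0.025 ])]
plate z90 [array([ 0.4895, -0.0396,  0.09  ]), array([ 0.4654, -0.0484,  0.09  ])]
base left/right/front 2.36 1.9 1.7800000000000011
recess [array([ 0.6138, -0.0025,  0.037 ]), array([ 0.5525, -0.0031,  0.037 ]), array([ 0.5552, -0.0736,  0.037 ])]
pivot side [{'centre': [316.8, 206.4], 'confidence': 0.82}, {'centre': [288.7, 153.7], 'confidence': 0.26}] [{'centre': [292.0, 151.4], 'confidence': 0.59}] [{'centre': [267.5, 198.1], 'confidence': 0.65}]
```

Run:
```python
from h import *
D={}
for i in range(6):
    for k in("top","side"):
        c=capture(k)
        for q,z in [("jar",0),("nest",.025),("push_plate",.09),("handle",None),("pivot",None)]:
            r=spotter.pinpoint(q,c)
            if r and r[0]["confidence"]>.45: D.setdefault((q,k),[]).append(r[0]["centre"])
        if k=="top":ct=c
        else: cs=c
M={k:(np.median(v,0),np.std(v,0).round(1),len(v)) for k,v in D.items()}
for k,v in M.items(): print(k,v[0].round(1),v[1:],)
for q,z in [("jar",0),("nest",.025),("push_plate",.09)]:
    print(q,onz(M[q,"top"][0],ct,z).round(4),onz(M[q,"side"][0],cs,z).round(4))
print("handle",tri([ray(M["handle","top"][0],ct),ray(M["handle","side"][0],cs)]))
o,d=ray(M["pivot","side"][0],cs)
for y in(-.045,-.04,-.035,-.03): print("pivot",(o+d*(y-o[1])/d[1]).round(4))
# side of handle bar extents
T=lambda u,v:[290+(u+.5)/5-.5,140+(v+.5)/5-.5]
for a,b in [((147,458),(320,435)),((127,280),(300,262))]: print("carr",onz(T(*a),ct,.037).round(4),onz(T(*b),ct,.037).round(4))
print("base",onz(T(117,522),ct,.01).round(4),onz(T(362,492),ct,.01).round(4))
# overlay of recess model
im=cv2.resize(ct["img"][150:260,290:370],None,fx=5,fy=5,interpolation=cv2.INTER_CUBIC)[:,:,::-1].copy()
im2=cv2.resize(cs["img"][215:300,270:390],None,fx=5,fy=5,interpolation=cv2.INTER_CUBIC)[:,:,::-1].copy()
def sq(I,c,x0,y0,cx,cy,yaw,h,z,col):
    p=[np.array([cx,cy,z])+R.from_euler('z',yaw,degrees=True).apply([sx*h,sy*h,0]) for sx,sy in[(1,1),(1,-1),(-1,-1),(-1,1)]]
    q=np.array([(proj(a,c)-[x0,y0]+.5)*5-.5 for a in p]).round().astype(int);cv2.polylines(I,[q],True,col,1)
for I,c,x0,y0 in[(im,ct,290,150),(im2,cs,270,215)]:
    sq(I,c,x0,y0,.586,-.036,2,.0305,.025,(0,255,0)); sq(I,c,x0,y0,.586,-.036,2,.0335,.037,(0,0,255))
cv2.imwrite("pics/ov1.png",im);cv2.imwrite("pics/ov2.png",im2)
```

```text
('jar', 'top') [210.2 266.3] (array([0.8, 1.5]), 5)
('nest', 'top') [333.8 209.5] (array([1.4, 1.2]), 6)
('push_plate', 'top') [340.6 241.4] (array([1.8, 1.2]), 6)
('handle', 'top') [267.1 196. ] (array([1.4, 0.8]), 6)
('jar', 'side') [235.8 217.2] (array([1.2, 1.4]), 6)
('nest', 'side') [318.6 263.6] (array([1.1, 1.7]), 6)
('push_plate', 'side') [284.3 258. ] (array([0.7, 1.6]), 6)
('handle', 'side') [293.3 154.6] (array([48.6, 98.1]), 5)
('pivot', 'side') [314.8 207.3] (array([1.9, 1.3]), 5)
jar [0.4535 0.3532 0.    ] [0.4542 0.3668 0.    ]
nest [ 0.5901 -0.0355  0.025 ] [ 0.5855 -0.0337  0.025 ]
push_plate [ 0.485  -0.0435  0.09  ] [ 0.4715 -0.0433  0.09  ]
handle (array([0.57645674, 0.12076049, 0.31964413]), [np.float64(9.217901584356093e-05), np.float64(9.217901584362195e-05)])
pivot [ 0.5645 -0.045   0.2319]
pivot [ 0.567  -0.04    0.2286]
pivot [ 0.5696 -0.035   0.2253]
pivot [ 0.5722 -0.03    0.222 ]
carr [0.5264 0.0147 0.037 ] [ 0.5308 -0.089   0.037 ]
carr [0.6356 0.0175 0.037 ] [ 0.6373 -0.0882  0.037 ]
base [0.493  0.0363 0.01  ] [ 0.4976 -0.1131  0.01  ]
```

View pics/ov1.png

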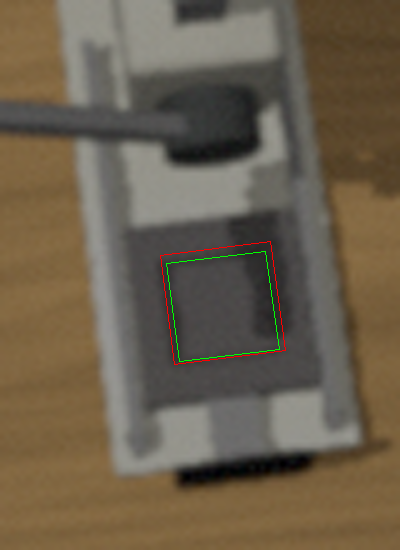

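View pics/ov2.png

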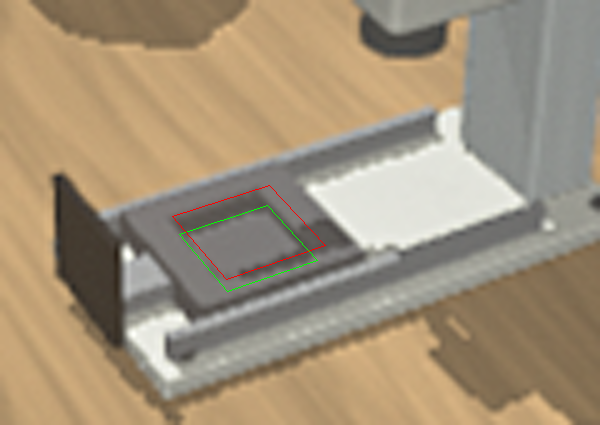

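The overlay at nest (0.586, -0.036), yaw about 2°, matches the recess in both views to about 2 mm. Next I move above the jar at (0.4595, 0.3535), yaw about 0.

Emit:
carry_out(commands=[[0,0,0,0,0,-5.5,1],[0,0,0,0,0,-5.5,1],[0,0,0,0,0,-5.5,1],[-0.031,-0.027,0,0,0,0,1],[-0.031,-0.027,0,0,0,0,1],[-0.031,-0.027,0,0,0,0,1],[-0.031,-0.027,0,0,0,0,1],[-0.031,-0.027,0,0,0,0,1],[-0.031,-0.027,0,0,0,0,1],[-0.031,-0.027,0,0,0,0,1],[-0.031,-0.027,0,0,0,0,1],[-0.031,-0.027,0,0,0,0,1]])

```text
t: 6.05
eef_pos: [0.4581, 0.3544, 0.2229]
orientation: [3.141, 0.0, 3.141]
ft_force: [0.4, 1.2, -0.1]
width: 0.0872
finger_force: 0.0
```

Emit:
carry_out(commands=[[-0.0015,-0.001,0.03,0,0,0,1],[0,0,0.03,0,0,0,1],[0,0,0.03,0,0,0,1],[0,0,0.03,0,0,0,1],[0,0,0.03,0,0,0,1],[0,0,0.025,0,0,0,1],[0,0,0.01,0,0,0,1],[0,0,0,0,0,0,1],[0,0,0,0,0,0,0],[0,0,0,0,0,0,0],[0,0,0,0,0,0,0],[0,0,0,0,0,0,0]], force=25)

```text
t: 7.05
eef_pos: [0.459, 0.3556, 0.0391]
orientation: [3.14, 0.002, 3.141]
ft_force: [-0.5, 0.1, -0.4]
width: 0.0683
finger_force: 0.0
```

Emit:
carry_out(commands=[[0,0,0,0,0,0,0],[0,0,0,0,0,0,0],[0,0,0,0,0,0,0],[0,0,0,0,0,0,0]])

```text
t: 7.38
eef_pos: [0.4588, 0.3556, 0.0385]
orientation: [3.14, 0.001, 3.141]
ft_force: [-0.3, 1.6, 6.8]
width: 0.058
finger_force: 24.8
```

Emit:
carry_out(commands=[[0,0,-0.005,0,0,0,0],[0,0,-0.015,0,0,0,0],[0,0,-0.03,0,0,0,0],[0,0,-0.03,0,0,0,0],[0,0,-0.03,0,0,0,0],[0,0,-0.03,0,0,0,0],[0,0,-0.01,0,0,0,0],[0,0,0,0,0,0,0]])

```text
t: 8.05
eef_pos: [0.4592, 0.3555, 0.1898]
orientation: [3.139, 0.003, 3.141]
ft_force: [0.0, 0.3, -4.4]
width: 0.0576
finger_force: 24.8
```

Run:
```python
from h import *
s=capture("side");c=capture("top")
b=bot.sense();print({k:np.round(b[k],4) for k in("t","eef_pos","orientation","ft_force","ft_torque","width")})
e=b["eef_pos"];print(proj(e-[0,0,.0385],s),proj(e-[0,0,.0385],c))
p=proj(e,s).astype(int)
im=cv2.resize(s["img"][p[1]-70:p[1]+30,p[0]-50:p[0]+50],None,fx=5,fy=5,interpolation=cv2.INTER_CUBIC)[:,:,::-1]
cv2.imwrite("pics/hand.png",im);print(p)
```

```text
{'t': np.float64(8.15), 'eef_pos': array([0.4577, 0.3544, 0.1857]), 'orientation': array([-3.1401e+00, -1.6000e-03,  3.1408e+00]), 'ft_force': array([ 0.0667,  0.0915, -4.7375]), 'ft_torque': array([0.0255, 0.0619, 0.0169]), 'width': np.float64(0.058)}
[234.3830385  182.25911349] [192.3762947 262.3413243]
[233 172]
```

View pics/hand.png

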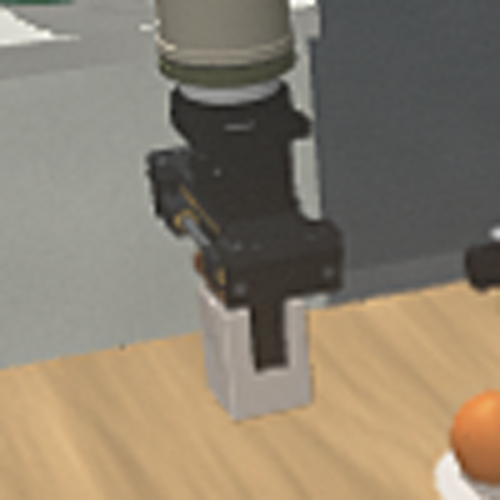

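The side crop shows the jar held upright and centred on the finger, with its bottom edge at about (275,410). I carry it to the front of the press.

Emit:
carry_out(commands=[[0,-0.02,0,0,0,0,0],[0.003,-0.033,0,0,0,0,0],[0.003,-0.033,0,0,0,0,0],[0.003,-0.033,0,0,0,0,0],[0.003,-0.033,0,0,0,0,0],[0.003,-0.033,0,0,0,0,0],[0.003,-0.033,0,0,0,0,0],[0.003,-0.033,0,0,0,0,0],[0.003,-0.033,0,0,0,0,0],[0.003,-0.033,0,0,0,0,0],[0.003,-0.033,0,0,0,0,0],[0,-0.033,0,0,0,0,0]])

```text
t: 9.15
eef_pos: [0.4258, -0.0296, 0.1852]
orientation: [-3.141, -0.004, 3.141]
ft_force: [0.5, 0.1, -4.7]
width: 0.0581
finger_force: 24.8
```

Emit:
carry_out(commands=[[0,-0.02,0,0,0,-1,0],[0,-0.01,0,0,0,-0.8,0],[0,0,0,0,0,0,0]])

```text
t: 9.4
eef_pos: [0.4266, -0.0606, 0.1854]
orientation: [-3.141, -0.004, -3.114]
ft_force: [-0.3, -0.5, -3.6]
width: 0.0579
finger_force: 24.8
```

Run:
```python
from h import *
c=capture("top")
b=bot.sense();print({k:np.round(b[k],4) for k in("t","eef_pos","orientation","ft_force")})
T=lambda u,v:[290+(u+.5)/5-.5,140+(v+.5)/5-.5]
for z in(.2,.225,.25): print(z,onz(T(212,210),c,z).round(3),onz(T(212,135),c,z).round(3),onz(T(165,175),c,z).round(3),onz(T(258,175),c,z).round(3))
```

```text
{'t': np.float64(9.45), 'eef_pos': array([ 0.4269, -0.0588,  0.1856]), 'orientation': array([-3.1412, -0.0033, -3.1132]), 'ft_force': array([-0.4009, -0.2634, -5.182 ])}
0.2 [ 0.63  -0.031  0.2  ] [ 0.67  -0.035  0.2  ] [ 0.651 -0.009  0.2  ] [ 0.646 -0.057  0.2  ]
0.225 [ 0.623 -0.03   0.225] [ 0.662 -0.034  0.225] [ 0.643 -0.008  0.225] [ 0.639 -0.055  0.225]
0.25 [ 0.616 -0.029  0.25 ] [ 0.654 -0.033  0.25 ] [ 0.636 -0.008  0.25 ] [ 0.631 -0.054  0.25 ]
```

The hub's front face is at x of about 0.62, so a centred grasp would leave almost no room for the gripper body. I set the jar down here and regrasp it 8 mm closer to the robot.

Emit:
carry_out(commands=[[0,0,0.03,0,0,0,0],[0,0,0.03,0,0,0,0],[0,0,0.03,0,0,0,0],[0,0,0.03,0,0,0,0],[0,0,0.014,0,0,0,0],[0,0,0.008,0,0,0,0],[0,0,0.004,0,0,0,0],[0,0,0,0,0,0,0],[0,0,0,0,0,0,0]])

```text
t: 10.2
eef_pos: [0.4286, -0.0577, 0.0421]
orientation: [3.141, 0.001, -3.111]
ft_force: [0.3, 0.7, -4.1]
width: 0.0581
finger_force: 24.8
```

Emit:
carry_out(commands=[[0,0,0.003,0,0,0,0],[0,0,0,0,0,0,0],[0,0,0,0,0,0,1],[0,0,0,0,0,0,1],[0,0,0,0,0,0,1],[0.004,0,0,0,0,0,1],[0.004,0,0,0,0,0,1],[0,0,0,0,0,0,0],[0,0,0,0,0,0,0],[0,0,0,0,0,0,0],[0,0,0,0,0,0,0],[0,0,0,0,0,0,0]])

```text
t: 11.2
eef_pos: [0.4202, -0.0583, 0.0385]
orientation: [3.142, 0.0, -3.111]
ft_force: [-1.0, 0.4, 0.2]
width: 0.0614
finger_force: 0.0
```

Emit:
carry_out(commands=[[0,0,0,0,0,0,0],[0,0,0,0,0,0,0],[0,0,-0.01,0,0,0,0],[0,0,-0.03,0,0,0,0],[0,0,-0.03,0,0,0,0],[0,0,-0.03,0,0,0,0],[0,0,-0.02,0,0,0,0],[0,0.023,0,0,0,0,0],[0,0,0,0,0,0,0]])

```text
t: 11.95
eef_pos: [0.4198, -0.0324, 0.16]
orientation: [3.14, 0.002, -3.109]
ft_force: [-1.1, -0.1, -4.1]
width: 0.058
finger_force: 24.9
```

Run:
```python
from h import *
s=capture("side");b=bot.sense();print({k:np.round(b[k],4) for k in("t","eef_pos","orientation","ft_force","width")})
e=b["eef_pos"];Rm=R.from_euler("xyz",b["orientation"])
im=cv2.resize(s["img"][180:290,240:360],None,fx=5,fy=5,interpolation=cv2.INTER_CUBIC)[:,:,::-1].copy()
q=[]
for sx in(1,-1):
    for sy in(1,-1): q.append(proj(e+Rm.apply([-.008+sx*.029,sy*.029,.039]),s))
q=((np.array(q)-[240,180]+.5)*5-.5).astype(int)
cv2.polylines(im,[q[[0,1,3,2]]],True,(0,0,255),1)
cv2.imwrite("pics/hand2.png",im)
```

```text
{'t': np.float64(12.0), 'eef_pos': array([ 0.4192, -0.0338,  0.1592]), 'orientation': array([ 3.1409e+00,  5.0000e-04, -3.1087e+00]), 'ft_force': array([-0.2787, -0.3963, -4.9815]), 'width': np.float64(0.0581)}
```

View pics/hand2.png

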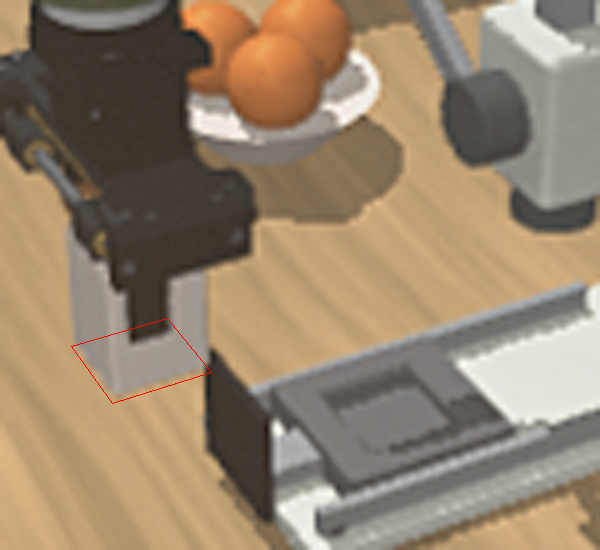

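The predicted base outline (corners (72,345), (113,402) and (212,372)) matches the jar within about 1 px. I move forward over the nest.

Emit:
carry_out(commands=[[-0.02,-0.002,0,0,0,0,0],[-0.025,-0.002,0,0,0,0,0],[-0.025,-0.002,0,0,0,0,0],[-0.025,-0.0018,0,0,0,0,0],[-0.025,0,0,0,0,0,0],[-0.015,0,0,0,0,0,0],[-0.01,0,0,0,0,0,0],[-0.006,0,0,0,0,0,0],[-0.004,0,0,0,0,0,0],[-0.002,0,0,0,0,0,0],[0,0,0,0,0,0,0],[0,0,0,0,0,0,0]])

```text
t: 13.0
eef_pos: [0.5761, -0.0384, 0.1585]
orientation: [3.141, -0.0, -3.111]
ft_force: [-0.4, -0.0, -4.1]
width: 0.058
finger_force: 24.8
```

Emit:
carry_out(commands=[[-0.001,0.002,0.015,0,0,0,0],[0,0,0.02,0,0,0,0],[0,0,0.02,0,0,0,0],[0,0,0.012,0,0,0,0],[0,0,0.006,0,0,0,0],[0,0,0,0,0,0,0],[0,0,0,0,0,0,0]])

```text
t: 13.58
eef_pos: [0.5778, -0.0364, 0.0862]
orientation: [3.142, 0.001, -3.111]
ft_force: [0.3, -1.0, -4.0]
width: 0.0582
finger_force: 24.8
```

Run:
```python
from h import *
s=capture("side");b=bot.sense();print({k:np.round(b[k],4) for k in("t","eef_pos","orientation","ft_force","width")})
im=cv2.resize(s["img"][200:300,260:380],None,fx=6,fy=6,interpolation=cv2.INTER_CUBIC)[:,:,::-1].copy()
cv2.imwrite("pics/nest.png",im)
```

```text
{'t': np.float64(13.6333), 'eef_pos': array([ 0.5782, -0.0364,  0.0866]), 'orientation': array([ 3.1414e+00,  1.5000e-03, -3.1112e+00]), 'ft_force': array([ 0.1083,  0.1956, -2.6075]), 'width': np.float64(0.0581)}
```

View pics/nest.png

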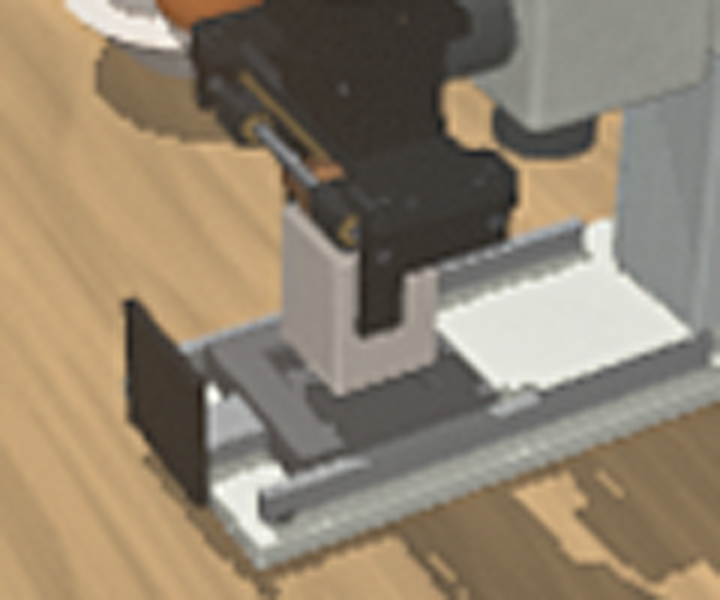

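The jar hangs over the recess with its bottom corner at about (340,395), and the recess shows at (290,365) to its left. I descend in small steps and watch the force.

Emit:
carry_out(commands=[[0,0,0.004,0,0,0,0],[0,0,0.003,0,0,0,0],[0,0,0.003,0,0,0,0],[0,0,0.003,0,0,0,0],[0,0,0.002,0,0,0,0],[0,0,0,0,0,0,0]])

```text
t: 14.13
eef_pos: [0.5818, -0.0357, 0.0748]
orientation: [3.14, 0.009, -3.11]
ft_force: [-0.3, 2.3, 23.0]
width: 0.0582
finger_force: 25.0
```

Contact on the −x chamfer is pushing the jar towards +x. I lift slightly, shift +4 mm in x and retry.

Emit:
carry_out(commands=[[-0.002,0,-0.004,0,0,0,0],[-0.002,0,0,0,0,0,0],[0,0,0.002,0,0,0,0],[0,0,0.002,0,0,0,0],[0,0,0,0,0,0,0]])

```text
t: 14.55
eef_pos: [0.5855, -0.0358, 0.0744]
orientation: [3.141, 0.009, -3.11]
ft_force: [-0.2, 1.6, 26.0]
width: 0.0579
finger_force: 25.0
```

Run:
```python
from h import *
b=bot.sense();print({k:np.round(b[k],4) for k in("t","eef_pos","orientation","ft_force","ft_torque","width")})
s=capture("side")
c=capture("top")
A=cv2.resize(s["img"][230:290,285:355],None,fx=7,fy=7,interpolation=cv2.INTER_CUBIC)[:,:,::-1]
B=cv2.resize(c["img"][180:240,310:354],None,fx=7,fy=7,interpolation=cv2.INTER_CUBIC)[:,:,::-1]
cv2.imwrite("pics/n2.png",np.hstack([A,B]))
```

```text
{'t': np.float64(14.55), 'eef_pos': array([ 0.5855, -0.0358,  0.0744]), 'orientation': array([ 3.1408,  0.0085, -3.1101]), 'ft_force': array([-0.2291,  1.6236, 26.0485]), 'ft_torque': array([ 0.0053, -0.0215,  0.2584]), 'width': np.float64(0.0579)}
```

View pics/n2.png

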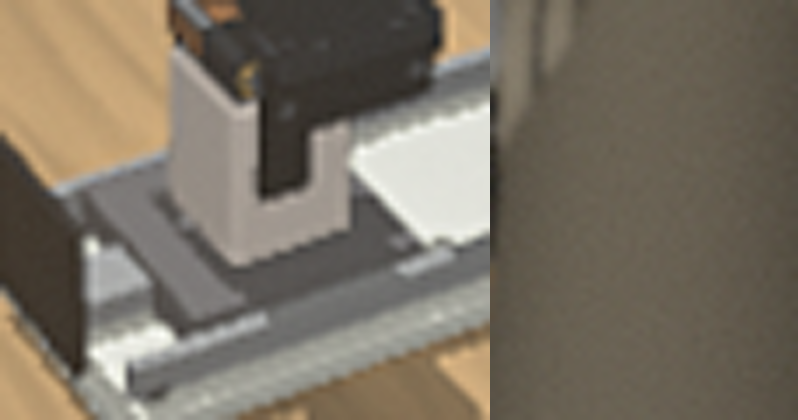

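The side crop shows a gap left of the jar at about (185,228). I'll check whether the carriage was dragged, and fit the recess edges numerically.

```bash
cat > fit.py <<'E'
from h import *
from scipy.ndimage import map_coordinates
def grad(im):
    g=cv2.GaussianBlur(cv2.cvtColor(im,cv2.COLOR_BGR2GRAY).astype(float),(0,0),.7)
    return np.gradient(g)
def score(G,c,x,y,yaw,h,z,edges):
    r=R.from_euler('z',yaw,degrees=True);t=np.linspace(-.85,.85,25);S=[]
    for e in edges:
        p=[]
        for o in (0,):
            pts=np.array([[e[0]*h if e[0] else a*h, e[1]*h if e[1] else a*h,0] for a in t])
        P=r.apply(pts)+[x,y,z];q=np.array([proj(a,c) for a in P])
        d=q[-1]-q[0];n=np.array([-d[1],d[0]])/np.linalg.norm(d)
        gy=map_coordinates(G[0],[q[:,1],q[:,0]],order=1);gx=map_coordinates(G[1],[q[:,1],q[:,0]],order=1)
        S.append(abs(np.mean(gx*n[0]+gy*n[1])))
    return np.array(S)
E
python3 - <<'E'
from fit import *
s=capture("side");c=capture("top");b=bot.sense();print(b["t"],b["eef_pos"].round(4),b["ft_force"].round(1))
cv2.imwrite("pics/side1.png",s["img"][:,:,::-1])
s0=cv2.imread("pics/side0.png");t0=cv2.imread("pics/top0.png");now=s["img"][:,:,::-1]
tm=s0[245:292,276:298]
res=cv2.matchTemplate(cv2.resize(now[235:302,266:318],None,fx=8,fy=8,interpolation=cv2.INTER_CUBIC),cv2.resize(tm,None,fx=8,fy=8,interpolation=cv2.INTER_CUBIC),cv2.TM_CCOEFF_NORMED)
_,m,_,l=cv2.minMaxLoc(res);print("plate shift px",np.array(l)/8-10,m)
print("px per 10mm x",proj([.59,-.036,.09],s)-proj([.58,-.036,.09],s))
E4=[(1,0),(-1,0),(0,1),(0,-1)]
for n,im,k in[("side",s0,s),("top",t0,c)]:
    G=grad(im)
    for e in E4:
        out=[]
        for h,z in[(.0335,.037),(.0305,.025)]:
            v=[score(G,k,.586+e[0]*d*.001*(e[0]),-.036+d*.001*abs(e[1]),1.8,h,z,[e])[0] if not e[0] else score(G,k,.586+d*.001,-.036,1.8,h,z,[e])[0] for d in np.arange(-8,8.5,1)]
            out.append(np.round(v,1).tolist())
        print(n,e);[print("   ",o) for o in out]
E
```

```text
14.75 [ 0.5855 -0.0358  0.0744] [-1.   1.7 25.9]
plate shift px [ 2.5   -0.875] 0.9609453678131104
px per 10mm x [ 3.04838824 -0.87534403]
side (1, 0)
    [9.1, 9.1, 8.2, 6.7, 5.1, 3.6, 2.6, 1.8, 1.4, 1.2, 0.9, 0.7, 0.4, 0.1, 0.1, 0.0, 0.5]
    [5.6, 7.4, 9.1, 10.2, 10.4, 9.5, 7.5, 4.5, 1.3, 1.6, 3.9, 5.1, 5.4, 4.8, 3.8, 2.8, 1.9]
side (-1, 0)
    [3.3, 4.4, 5.2, 5.6, 5.3, 4.5, 3.3, 1.9, 0.8, 0.0, 0.2, 0.2, 0.1, 0.4, 0.6, 0.6, 0.6]
    [0.5, 0.8, 1.2, 1.8, 2.5, 3.0, 3.3, 3.3, 2.7, 1.8, 0.8, 0.3, 0.9, 1.3, 1.2, 0.8, 0.2]
side (0, 1)
    [5.1, 6.5, 7.7, 8.8, 9.8, 10.5, 10.9, 11.1, 11.0, 10.7, 10.1, 9.2, 8.1, 6.9, 5.6, 4.5, 3.5]
    [8.1, 9.9, 11.5, 12.8, 13.7, 14.0, 13.8, 13.0, 11.7, 10.1, 8.3, 6.4, 4.4, 2.4, 0.4, 1.4, 3.2]
side (0, -1)
    [9.4, 11.3, 12.0, 11.6, 10.1, 7.6, 4.6, 1.2, 2.1, 5.0, 7.3, 8.8, 9.4, 9.3, 8.6, 7.4, 5.9]
    [2.8, 7.2, 9.9, 10.8, 9.9, 7.5, 4.2, 0.5, 3.2, 6.5, 9.1, 10.6, 11.1, 10.5, 8.8, 6.3, 3.3]
top (1, 0)
    [3.2, 2.3, 1.2, 0.2, 1.4, 2.4, 2.9, 3.1, 2.9, 2.4, 1.8, 1.2, 0.7, 0.4, 0.1, 0.0, 0.0]
    [2.0, 2.6, 3.3, 3.8, 4.1, 3.9, 3.2, 2.3, 1.0, 0.4, 1.7, 2.6, 3.0, 3.0, 2.7, 2.2, 1.6]
top (-1, 0)
    [1.2, 1.7, 2.3, 2.7, 2.9, 2.8, 2.1, 1.3, 0.3, 0.7, 1.5, 1.8, 1.6, 1.0, 0.4, 0.3, 1.0]
    [1.8, 2.3, 2.7, 2.9, 2.6, 1.9, 1.0, 0.1, 1.1, 1.8, 2.1, 1.9, 1.4, 0.8, 0.1, 0.5, 1.1]
top (0, 1)
    [6.1, 6.6, 6.6, 5.8, 4.4, 2.4, 0.1, 2.2, 4.3, 5.8, 6.7, 7.0, 6.6, 5.8, 4.8, 3.7, 2.7]
    [3.6, 4.7, 5.8, 6.6, 7.0, 6.9, 5.9, 4.3, 2.2, 0.2, 2.6, 4.7, 6.1, 7.0, 7.1, 6.7, 5.8]
top (0, -1)
    [6.8, 7.3, 7.4, 7.2, 6.7, 6.1, 5.4, 4.7, 4.0, 3.3, 2.4, 1.6, 0.8, 0.1, 0.9, 1.6, 2.1]
    [6.7, 6.1, 5.4, 4.7, 4.0, 3.3, 2.5, 1.7, 0.9, 0.0, 0.8, 1.6, 2.2, 2.8, 3.5, 4.2, 5.1]
```

The carriage was dragged about 8 mm by friction, so the x contact told me little. Fy > 0 and the fitted edges (nest y of about −0.033) say the jar is too far toward −y. I reduce the pressure and slide +y.

Emit:
carry_out(commands=[[0,0,-0.002,0,0,0,0],[0,0.001,0,0,0,0,0],[0,0.001,0,0,0,0,0],[0,0,0,0,0,0,0]])

```text
t: 15.08
eef_pos: [0.5839, -0.0357, 0.0746]
orientation: [-3.14, 0.005, -3.112]
ft_force: [1.3, -4.2, 14.0]
width: 0.0582
finger_force: 24.9
```

Emit:
carry_out(commands=[[0,0.001,-0.0005,0,0,0,0],[0,0.001,0,0,0,0,0],[0,0,0,0,0,0,0]])

```text
t: 15.33
eef_pos: [0.5823, -0.0336, 0.0737]
orientation: [-3.14, 0.002, -3.112]
ft_force: [-0.5, -4.6, 6.1]
width: 0.0576
finger_force: 25.0
```

Run:
```python
from h import *
b=bot.sense();print({k:np.round(b[k],4) for k in("t","eef_pos","orientation","ft_force","ft_torque","width")})
```

```text
{'t': np.float64(15.3333), 'eef_pos': array([ 0.5823, -0.0336,  0.0737]), 'orientation': array([-3.1403e+00,  1.9000e-03, -3.1124e+00]), 'ft_force': array([-0.5099, -4.5553,  6.0935]), 'ft_torque': array([-1.1319, -0.3258, -0.1035]), 'width': np.float64(0.0576)}
```

Emit:
carry_out(commands=[[0,0.001,0,0,0,0,0],[0,0,0.001,0,0,0,0],[0,0,0.001,0,0,0,0],[0,0,0,0,0,0,0]])

```text
t: 15.67
eef_pos: [0.582, -0.0327, 0.0717]
orientation: [-3.14, 0.002, -3.112]
ft_force: [-1.7, -3.9, 9.3]
width: 0.0573
finger_force: 25.0
```

Run:
```python
from h import *
b=bot.sense();print({k:np.round(b[k],4) for k in("t","eef_pos","orientation","ft_force","ft_torque","width")})
```

```text
{'t': np.float64(15.6667), 'eef_pos': array([ 0.582 , -0.0327,  0.0717]), 'orientation': array([-3.1404e+00,  1.6000e-03, -3.1124e+00]), 'ft_force': array([-1.7398, -3.8583,  9.2798]), 'ft_torque': array([-1.2003, -0.0726, -0.1199]), 'width': np.float64(0.0573)}
```

It's entering the recess. I continue down.

Emit:
carry_out(commands=[[0,0,0.002,0,0,0,0],[0,0,0.002,0,0,0,0],[0,0,0,0,0,0,0]])

```text
t: 15.92
eef_pos: [0.5819, -0.0326, 0.0675]
orientation: [-3.14, 0.001, -3.112]
ft_force: [-1.1, -5.0, 6.9]
width: 0.058
finger_force: 25.0
```

Run:
```python
from h import *
b=bot.sense();print({k:np.round(b[k],4) for k in("t","eef_pos","orientation","ft_force","ft_torque","width")})
```

```text
{'t': np.float64(15.9167), 'eef_pos': array([ 0.5819, -0.0326,  0.0675]), 'orientation': array([-3.1405e+00,  1.2000e-03, -3.1124e+00]), 'ft_force': array([-1.0701, -5.0056,  6.8523]), 'ft_torque': array([-1.0622, -0.1834, -0.1085]), 'width': np.float64(0.058)}
```

Emit:
carry_out(commands=[[0,-0.001,0.001,0,0,0,0],[0,0,0.0015,0,0,0,0],[0,0,0.001,0,0,0,0],[0,0,0,0,0,0,0]])

```text
t: 16.25
eef_pos: [0.5823, -0.0327, 0.0644]
orientation: [-3.141, 0.002, -3.112]
ft_force: [-1.2, -1.3, 9.9]
width: 0.0578
finger_force: 25.0
```

Emit:
carry_out(commands=[[0,0,0.001,0,0,0,0],[0,0,0,0,0,0,0]])

```text
t: 16.42
eef_pos: [0.5831, -0.0327, 0.0643]
orientation: [3.142, 0.004, -3.112]
ft_force: [0.1, -1.6, 15.1]
width: 0.0577
finger_force: 25.0
```

Seated on the floor. I release, back off 12 mm from the hub, and lift.

Emit:
carry_out(commands=[[0,0,-0.0015,0,0,0,0.9],[0,0,0,0,0,0,0.9],[0,0,0,0,0,0,0.9],[0,0,0,0,0,0,0.9],[0.006,0,0,0,0,0,0.9],[0.006,0,0,0,0,0,0.9],[0,0,-0.015,0,0,0,0.9],[0,0,-0.025,0,0,0,0.9],[0,0,-0.025,0,0,0,0.9],[0,0,-0.02,0,0,0,0.9],[0,0,0,0,0,0,0.9]])

```text
t: 17.33
eef_pos: [0.5709, -0.0328, 0.1531]
orientation: [3.141, 0.006, -3.111]
ft_force: [1.6, 0.1, 0.8]
width: 0.0783
finger_force: 0.0
```

Run:
```python
from h import *
s=capture("side");b=bot.sense();print({k:np.round(b[k],4) for k in("t","eef_pos","orientation","ft_force","width")})
im=cv2.resize(s["img"][180:300,260:400],None,fx=5,fy=5,interpolation=cv2.INTER_CUBIC)[:,:,::-1].copy()
cv2.imwrite("pics/seat.png",im)
```

```text
{'t': np.float64(17.3833), 'eef_pos': array([ 0.57  , -0.0326,  0.1509]), 'orientation': array([ 3.1408,  0.0034, -3.1111]), 'ft_force': array([ 0.1513,  0.2205, -0.0176]), 'width': np.float64(0.0779)}
```

View pics/seat.png

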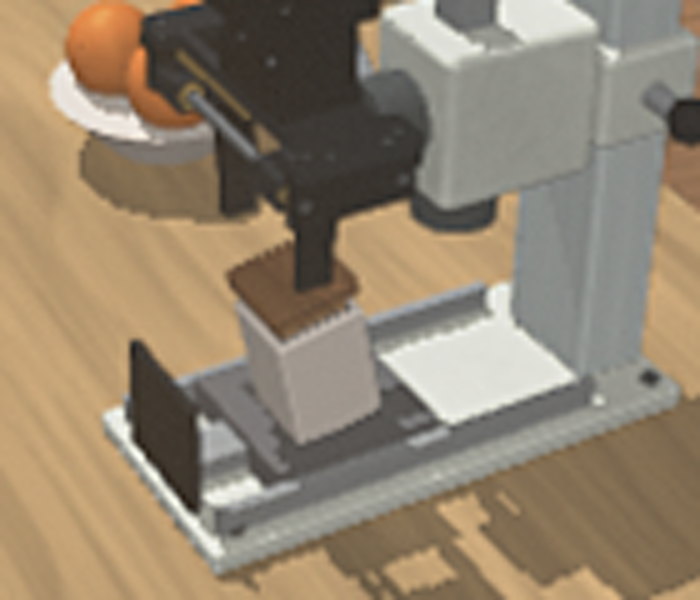

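The jar is tilted (edge (285,345)→(300,440)), with its −x edge on the recess floor and its +x edge up on the rim, so it sits too far toward +x. I regrip lightly and drag it toward −x so it drops in. The carriage will come back to its stop along the way.

Emit:
carry_out(commands=[[-0.005,0,0,0,0,0,1],[0,0,0.02,0,0,0,1],[0,0,0.025,0,0,0,1],[0,0,0.02,0,0,0,1],[0,0,0.011,0,0,0,1],[0,0,0,0,0,0,0],[0,0,0,0,0,0,0],[0,0,0,0,0,0,0],[0,0,0,0,0,0,0],[0,0,0,0,0,0,0],[0,0,0,0,0,0,0]], force=10)

```text
t: 18.3
eef_pos: [0.5749, -0.0323, 0.0739]
orientation: [3.141, 0.001, -3.111]
ft_force: [-0.7, -0.0, 4.1]
width: 0.0581
finger_force: 10.0
```

Emit:
carry_out(commands=[[0.003,0,0,0,0,0,0],[0.003,0,0,0,0,0,0],[0.002,0,0,0,0,0,0],[0,0,0,0,0,0,0]])

```text
t: 18.63
eef_pos: [0.5667, -0.0326, 0.0738]
orientation: [3.141, 0.002, -3.111]
ft_force: [1.2, -0.4, 6.8]
width: 0.0576
finger_force: 10.0
```

Emit:
carry_out(commands=[[0.002,0,0,0,0,0,0],[0.002,0,0,0,0,0,0],[0.001,0,0,0,0,0,0],[0,0,0,0,0,0,0]])

```text
t: 18.97
eef_pos: [0.5618, -0.0328, 0.0738]
orientation: [3.141, 0.002, -3.111]
ft_force: [1.8, -1.0, 6.4]
width: 0.058
finger_force: 10.0
```

Run:
```python
from h import *
s=capture("side");b=bot.sense();print({k:np.round(b[k],4) for k in("t","eef_pos","orientation","ft_force","ft_torque","width")})
cv2.imwrite("pics/drag.png",s["img"][:,:,::-1])
s0=cv2.imread("pics/side0.png");now=s["img"][:,:,::-1]
for n,im in (("seat?",cv2.imread("pics/side1.png")),("now",now)):
    f=lambda a:cv2.resize(a,None,fx=8,fy=8,interpolation=cv2.INTER_CUBIC)
    res=cv2.matchTemplate(f(im[235:302,266:318]),f(s0[245:292,276:298]),cv2.TM_CCOEFF_NORMED);_,m,_,l=cv2.minMaxLoc(res);print(n,np.array(l)/8-10,m)
```

```text
{'t': np.float64(19.0167), 'eef_pos': array([ 0.5618, -0.0328,  0.0738]), 'orientation': array([ 3.1413e+00,  1.5000e-03, -3.1111e+00]), 'ft_force': array([ 2.1179, -0.2041,  7.0301]), 'ft_torque': array([ 0.0118, -0.3467,  0.0119]), 'width': np.float64(0.0581)}
seat? [ 2.5   -0.875] 0.9609453678131104
now [ 1.75 -0.5 ] 0.9712639451026917
```

I've used all my picture views, so I go on numerically by force and image matching.

Emit:
carry_out(commands=[[0.002,0,0,0,0,0,0],[0.002,0,0,0,0,0,0],[0.002,0,0,0,0,0,0],[0,0,0,0,0,0,0]])

```text
t: 19.35
eef_pos: [0.5557, -0.033, 0.0738]
orientation: [3.141, 0.002, -3.111]
ft_force: [2.1, -0.3, 7.1]
width: 0.058
finger_force: 10.0
```

```bash
cat > look.py <<'E'
from h import *
s=capture("side");b=bot.sense();print({k:np.round(b[k],4) for k in("t","eef_pos","ft_force","ft_torque")})
s0=cv2.imread("pics/side0.png");now=s["img"][:,:,::-1]
f=lambda a:cv2.resize(a,None,fx=8,fy=8,interpolation=cv2.INTER_CUBIC)
res=cv2.matchTemplate(f(now[205:302,266:370]),f(s0[245:292,276:298]),cv2.TM_CCOEFF_NORMED);_,m,_,l=cv2.minMaxLoc(res)
d=np.array(l)/8-[10,40];print("plate",d,"travel mm",(d[0]/.305).round(1),m)
# jar: bright pale region; its vertical edges
hsv=cv2.cvtColor(now,cv2.COLOR_BGR2HSV).astype(int);y0,y1,x0,x1=225,285,285,350
import sys
if len(sys.argv)>1:
    lsd=cv2.createLineSegmentDetector();g=cv2.resize(cv2.cvtColor(now,cv2.COLOR_BGR2GRAY)[y0:y1,x0:x1],None,fx=4,fy=4,interpolation=cv2.INTER_CUBIC)
    for q in lsd.detect(g)[0][:,0]:
        L=np.hypot(q[2]-q[0],q[3]-q[1])
        if L>28: print((q/4+[x0,y0,x0,y0]).round(1),"lean deg",np.degrees(np.arctan2((q[2]-q[0])*np.sign(q[3]-q[1]),abs(q[3]-q[1]))).round(1),(L/4).round(1))
E
python3 look.py 1
```

```text
{'t': np.float64(19.4), 'eef_pos': array([ 0.5557, -0.033 ,  0.0738]), 'ft_force': array([ 0.6823, -0.8966,  6.6454]), 'ft_torque': array([-0.0103, -0.2097,  0.0475])}
plate [-0.125  0.125] travel mm -0.4 0.9934297800064087
[293.8 262.6 294.5 276.1] lean deg 2.7 13.5
[311.8 260.8 311.7 241.1] lean deg 0.1 19.7
[330.9 253.2 343.4 265.7] lean deg 44.9 17.7
[285.4 252.9 290.  259.1] lean deg 36.6 7.7
[309.4 249.7 302.4 241.6] lean deg 41.0 10.7
[319.4 250.5 319.3 259.2] lean deg -0.6 8.7
[328.6 247.9 320.  250.7] lean deg -72.0 9.0
[304.9 234.8 296.7 225.5] lean deg 41.5 12.4
[304.3 271.3 299.3 266. ] lean deg 43.5 7.3
[343.1 267.1 329.2 271.7] lean deg -71.7 14.6
[319.9 268.6 330.7 262.9] lean deg -62.1 12.3
[345.7 246.6 337.9 249.3] lean deg -70.8 8.3
[334.5 272.2 349.6 267. ] lean deg -70.8 16.0
[338.  243.5 349.7 239.7] lean deg -71.9 12.2
[306.5 282.1 314.7 279.4] lean deg -72.0 8.6
[295.5 274.2 302.4 271.7] lean deg -70.2 7.3
[336.4 246.4 328.8 248.7] lean deg -73.0 8.0
[304.5 247.  310.1 253.3] lean deg 41.7 8.4
[334.1 267.9 341.  265.8] lean deg -72.9 7.2
[299.5 225.5 305.7 232.1] lean deg 42.9 9.1
[295.9 256.4 303.5 253.8] lean deg -71.4 8.0
[329.1 256.8 327.6 249.8] lean deg 12.2 7.1
[304.  257.9 308.7 265.1] lean deg 32.7 8.6
[294.4 258.1 299.3 263.8] lean deg 40.8 7.6
[349.7 271.2 313.  284.3] lean deg -70.3 39.0
[329.2 272.1 315.2 276.9] lean deg -71.1 14.8
```

Run:
```python
from h import *
s=capture("side")
r=R.from_euler('z',1.8,degrees=True)
for cx,cy in [(.583,-.033),(.579,-.033),(.587,-.033)]:
    for sx,sy in[(-1,-1),(1,-1),(-1,1)]:
        P=r.apply([sx*.029,sy*.029,0])+[cx,cy,0]
        print((cx,cy),(sx,sy),[proj(P+[0,0,z],s).round(1).tolist() for z in(.025,.037,.105)])
```

```text
(0.583, -0.033) (-1, -1) [[313.8, 272.0], [313.9, 268.7], [314.1, 249.7]]
(0.583, -0.033) (1, -1) [[331.0, 266.2], [331.1, 263.0], [331.8, 244.2]]
(0.583, -0.033) (-1, 1) [[304.7, 261.2], [304.7, 258.0], [304.7, 239.3]]
(0.579, -0.033) (-1, -1) [[312.6, 272.3], [312.7, 269.1], [312.9, 250.1]]
(0.579, -0.033) (1, -1) [[329.8, 266.5], [329.9, 263.3], [330.6, 244.5]]
(0.579, -0.033) (-1, 1) [[303.5, 261.5], [303.5, 258.3], [303.4, 239.6]]
(0.587, -0.033) (-1, -1) [[315.1, 271.6], [315.1, 268.3], [315.4, 249.3]]
(0.587, -0.033) (1, -1) [[332.2, 265.8], [332.3, 262.6], [333.1, 243.8]]
(0.587, -0.033) (-1, 1) [[305.9, 260.8], [305.9, 257.6], [305.9, 239.0]]
```

Emit:
carry_out(commands=[[0.002,0,0,0,0,0,0],[0.002,0,0,0,0,0,0],[0,0,0,0,0,0,0]])

```text
t: 19.7
eef_pos: [0.5518, -0.0332, 0.0738]
orientation: [3.141, 0.002, -3.111]
ft_force: [-0.1, -1.0, 5.0]
width: 0.058
finger_force: 10.0
```

```bash
sed -i 's/>28/>24/' look.py; python3 look.py 1 | awk 'NR<3|| ($0 ~ /lean/)' | grep -Ev "deg (4[0-9]|-7[0-9])"
```

```text
{'t': np.float64(19.75), 'eef_pos': array([ 0.5518, -0.0332,  0.0738]), 'ft_force': array([ 1.1326, -0.5584,  7.4509]), 'ft_torque': array([-0.0825, -0.3005,  0.0312])}
plate [-1.375  0.5  ] travel mm -4.5 0.9815095067024231
[310.6 260.8 310.7 251.1] lean deg -0.3 9.7
[292.6 263.6 293.2 276.5] lean deg 2.8 12.9
[307.6 249.7 301.2 241.9] lean deg 39.4 10.1
[285.3 254.9 292.2 263.5] lean deg 38.8 11.0
[318.1 251.1 318.4 259.2] lean deg 1.8 8.2
[313.2 271.2 323.9 266.4] lean deg -65.7 11.8
[349.6 226.6 343.6 225.8] lean deg 82.7 6.1
[302.5 271.5 298.3 266.3] lean deg 39.2 6.7
[323.8 266.4 329.6 263.2] lean deg -61.1 6.7
[347.4 245.9 336.2 250.1] lean deg -69.7 11.9
[349.2 280.2 342.1 283.1] lean deg -67.6 7.7
[328.  257.  326.4 249.9] lean deg 12.6 7.3
[290.8 284.7 285.1 277. ] lean deg 37.0 9.6
[301.7 275.6 294.2 278.4] lean deg -69.7 7.9
```

```bash
cat >> look.py <<'E'
def tm(n,x0,y0,x1,y1,m=8):
    r=cv2.matchTemplate(f(now[y0-m:y1+m,x0-m:x1+m]),f(s0[y0:y1,x0:x1]),cv2.TM_CCOEFF_NORMED);_,v,_,l=cv2.minMaxLoc(r);print(n,np.array(l)/8-m,round(v,3))
tm("head",345,180,385,220);tm("base rear",365,215,400,270);tm("knob",385,190,405,212)
tm("base front",290,278,330,296)
E
python3 look.py | tail -5
```

```text
plate [-1.375  0.5  ] travel mm -4.5 0.9813744425773621
head [0. 0.] 0.999
base rear [0. 0.] 0.999
knob [0. 0.] 0.999
base front [-0.625  0.25 ] 0.883
```

Emit:
carry_out(commands=[[0.003,0,0,0,0,0,0],[0.003,0,0,0,0,0,0],[0.002,0,0,0,0,0,0],[0,0,0,0,0,0,0]])

```text
t: 20.13
eef_pos: [0.5436, -0.0335, 0.0738]
orientation: [3.141, 0.001, -3.111]
ft_force: [1.1, -1.3, 5.9]
width: 0.0581
finger_force: 10.0
```

```bash
python3 look.py | head -2
```

```text
{'t': np.float64(20.1833), 'eef_pos': array([ 0.5437, -0.0335,  0.0737]), 'ft_force': array([ 1.5797, -0.1026,  7.3296]), 'ft_torque': array([-0.1757, -0.1945, -0.0621])}
plate [-4.    1.25] travel mm -13.1 0.961929202079773
```

The drag now moves jar and carriage together, so the jar's −x edge is against the recess wall and only pad friction holds the tilt. I relax the grip so it settles flat.

Emit:
carry_out(commands=[[0,0,0,0,0,0,0],[0,0,0,0,0,0,0],[0,0,0,0,0,0,0]], force=3)

```text
t: 20.43
eef_pos: [0.5433, -0.0335, 0.0731]
orientation: [-3.142, -0.0, -3.111]
ft_force: [0.5, -1.1, 3.8]
width: 0.0578
finger_force: 3.0
```

Emit:
carry_out(commands=[[0,0,0,0,0,0,0.9],[0,0,0,0,0,0,0.9],[0,0,0,0,0,0,0.9]])

```text
t: 20.68
eef_pos: [0.5428, -0.0332, 0.0725]
orientation: [3.141, -0.001, -3.111]
ft_force: [0.1, -0.4, 0.4]
width: 0.0706
finger_force: 0.0
```

```bash
python3 look.py 1 | grep -Ev "deg (4[0-9]|-7[0-9])"
```

```text
{'t': np.float64(20.7333), 'eef_pos': array([ 0.5429, -0.0332,  0.0725]), 'ft_force': array([ 1.125 , -0.0269, -0.4972]), 'ft_torque': array([-0.0098, -0.0151,  0.0214])}
plate [-3.75   1.125] travel mm -12.3 0.9609960317611694
[290.  264.5 291.3 284.6] lean deg 3.8 20.1
[296.1 248.5 294.9 233.3] lean deg 4.5 15.3
[308.6 264.2 308.8 254.2] lean deg -1.2 10.0
[316.5 252.7 316.4 262.3] lean deg -0.7 9.7
[303.1 247.3 297.1 250. ] lean deg -66.1 6.5
[285.1 257.9 289.1 263.4] lean deg 35.7 6.8
[300.1 272.  296.2 267.1] lean deg 38.9 6.2
[327.8 266.1 327.7 255.5] lean deg 0.2 10.6
[347.1 246.1 336.5 249.9] lean deg -69.9 11.3
[295.1 232.6 300.  238.8] lean deg 38.4 7.9
[287.9 259.9 293.5 257.1] lean deg -62.9 6.3
[299.6 276.3 292.2 279. ] lean deg -69.8 7.9
[297.1 238.3 297.2 247.3] lean deg 0.6 9.1
head [0. 0.] 0.999
base rear [0. 0.] 0.999
knob [0. 0.] 0.999
base front [-0.625  0.375] 0.714
```

The jar's right edge is vertical now (lean 0.2°) and its bottom is below the rim, so it's seated. I lift off, retreat in front of the plate, and close the fingers.

Emit:
carry_out(commands=[[0,0,0,0,0,0,1],[0,0,-0.01,0,0,0,1],[0,0,-0.02,0,0,0,1],[0,0,-0.025,0,0,0,1],[0,0,-0.025,0,0,0,1],[0,0,-0.015,0,0,0,1],[0.025,0,0,0,0,0,1],[0.03,0,0,0,0,0,0],[0.03,0,0,0,0,0,0],[0.03,0,0,0,0,0,0],[0,0,0.03,0,0,0,0],[0,0,0.03,0,0,0,0]])

```text
t: 21.73
eef_pos: [0.4293, -0.0364, 0.1102]
orientation: [3.138, 0.007, -3.111]
ft_force: [0.9, 0.2, -0.2]
width: 0.0617
finger_force: 0.0
```

```bash
python3 look.py 1 | grep -Ev "deg (4[0-9]|-7[0-9])"
python3 - <<'E'
from h import *
c=capture("top")
r=spotter.pinpoint("push_plate",c);print([onz(x["centre"],c,.09).round(3) for x in r[:1]])
# stopper mask (brown) in side
E
```

```text
{'t': np.float64(21.7833), 'eef_pos': array([ 0.4259, -0.0366,  0.104 ]), 'ft_force': array([-4.5784,  1.1468, -6.3705]), 'ft_torque': array([ 0.0643,  0.385 , -0.0167])}
plate [-3.5   1.75] travel mm -11.5 0.7428956627845764
[290.  264.9 291.3 284.6] lean deg 3.8 19.7
[294.2 240.1 294.6 246.4] lean deg 3.7 6.3
[294.6 232.4 295.9 240.2] lean deg 9.1 7.9
[285.  257.9 289.  263.4] lean deg 36.5 6.8
[300.3 272.2 296.2 267.2] lean deg 39.2 6.5
[349.6 226.6 343.6 225.8] lean deg 83.0 6.1
[318.9 229.8 326.8 236.3] lean deg 50.6 10.2
[317.9 247.4 312.2 249.8] lean deg -67.9 6.2
[327.7 266.1 327.7 255.5] lean deg 0.2 10.6
[284.9 228.9 291.9 229.8] lean deg 82.5 7.0
[341.9 280.7 349.6 277.6] lean deg -68.3 8.4
[291.5 259.4 306.2 277.3] lean deg 39.4 23.2
[299.6 276.3 292.2 279.1] lean deg -68.8 7.9
head [0. 0.] 0.999
base rear [0. 0.] 0.999
knob [0. 0.] 0.999
base front [-0.625  0.375] 0.785
[]
```

Emit:
carry_out(commands=[[0,0,0.02,0,0,0,0],[0,0,0.02,0,0,0,0],[0,0,0.013,0,0,0,0],[0,0,0,0,0,0,0],[-0.01,0,0,0,0,0,0],[-0.01,0,0,0,0,0,0],[-0.01,0,0,0,0,0,0],[-0.008,0,0,0,0,0,0],[-0.008,0,0,0,0,0,0],[-0.008,0,0,0,0,0,0],[-0.008,0,0,0,0,0,0],[0,0,0,0,0,0,0]])

```text
t: 22.88
eef_pos: [0.4924, -0.035, 0.0552]
orientation: [-3.141, 0.002, -3.111]
ft_force: [-0.7, -0.0, -0.2]
width: 0.0004
finger_force: 0.0
```

```bash
python3 look.py | head -2
```

```text
{'t': np.float64(22.9333), 'eef_pos': array([ 0.4916, -0.0353,  0.0552]), 'ft_force': array([ 0.0229,  0.1561, -0.2778]), 'ft_torque': array([-0.0221,  0.0081, -0.0233])}
plate [ -5.75 -40.  ] travel mm -18.9 0.48771631717681885
```

Emit:
carry_out(commands=[[-0.006,0,0,0,0,0,0],[-0.006,0,0,0,0,0,0],[-0.006,0,0,0,0,0,0]])

```text
t: 23.18
eef_pos: [0.5085, -0.0347, 0.0549]
orientation: [-3.142, -0.001, -3.111]
ft_force: [-2.8, -1.3, -1.1]
width: 0.0007
finger_force: 1.5
```

```bash
python3 - <<'E'
from h import *
s=capture("side");print([ (x["centre"],x["confidence"]) for x in spotter.pinpoint("jar",s)[:1]],[ (np.round(x["bbox"],1),x["confidence"]) for x in spotter.search_frame("jar",s)[:1]])
b=bot.sense();print(b["eef_pos"],b["ft_force"])
for x in(.57,.6,.63): print(x,proj([x,-.033,.025],s).round(1),proj([x-.029,-.033+.029,.037],s).round(1))
E
python3 look.py 1 | grep -E "deg -?[0-3]\.|deg -?[4-9]\."
```

```text
[([326.4, 259.9], 0.66)] [(array([316.1, 223.7, 345. , 265. ]), 0.81)]
[ 0.50931043 -0.03430213  0.05514752] [-0.194013    0.83344476 -0.28058272]
0.57 [313.9 264.8] [300.9 258.9]
0.6 [322.8 262.1] [309.9 256.2]
0.63 [331.5 259.5] [318.7 253.6]
[291.  258.9 290.3 252.3] lean deg 6.1 6.7
[310.6 225.1 310.1 233.3] lean deg -2.8 8.2
[342.7 261.1 342.9 250.5] lean deg -0.8 10.6
[308.1 263.9 308.1 274.5] lean deg -0.2 10.6
[292.1 253.9 292.  261.1] lean deg -0.7 7.2
```

Carriage and jar move together (edge at 342.8 px, about 50 mm in). I tilt the tool so its body leans back from the hub, then continue.

Emit:
carry_out(commands=[[0,0,0,0,-6.6,0,0],[0,0,0,0,-6.6,0,0],[0,0,0,0,-6.6,0,0],[0,0,0,0,0,0,0],[-0.0056,0,0.002,0,0,0,0],[-0.0075,0,0.0027,0,0,0,0],[-0.0075,0,0.0027,0,0,0,0],[-0.0075,0,0.0027,0,0,0,0],[-0.0075,0,0.0027,0,0,0,0],[-0.0056,0,0.002,0,0,0,0]])

```text
t: 24.22
eef_pos: [0.554, -0.0327, 0.0551]
orientation: [-3.141, 0.346, -3.11]
ft_force: [-2.8, 1.9, 0.1]
width: 0.0008
finger_force: 1.5
```

Emit:
carry_out(commands=[[-0.0056,0,0.002,0,0,0,0],[-0.0056,0,0.002,0,0,0,0],[-0.0037,0,0.0014,0,0,0,0]])

```text
t: 24.47
eef_pos: [0.569, -0.0325, 0.0551]
orientation: [-3.141, 0.346, -3.111]
ft_force: [-2.5, 2.3, 0.5]
width: 0.0005
finger_force: 1.4
```

Emit:
carry_out(commands=[[-0.0037,0,0.0014,0,0,0,0],[-0.0037,0,0.0014,0,0,0,0]])

```text
t: 24.63
eef_pos: [0.5764, -0.0323, 0.055]
orientation: [3.141, 0.346, -3.111]
ft_force: [-2.7, 1.9, 0.7]
width: 0.0002
finger_force: 1.4
```

Emit:
carry_out(commands=[[-0.0037,0,0.0014,0,0,0,0],[-0.0028,0,0.001,0,0,0,0]])

```text
t: 24.8
eef_pos: [0.5787, -0.0322, 0.053]
orientation: [3.14, 0.336, -3.112]
ft_force: [-44.3, 0.8, 31.3]
width: 0.0001
finger_force: 22.2
```

A sharp rise to 44 N: the carriage is against its stop. I back off, level the tool and raise it.

Emit:
carry_out(commands=[[0.0094,0,-0.0034,0,0,0,0],[0.019,0,-0.007,0,0,0,0],[0.028,0,-0.01,0,0,0,0],[0.019,0,-0.007,0,6.6,0,0],[0,0,-0.01,0,6.6,0,0],[0,0,-0.03,0,6.6,0,0],[0,0,-0.035,0,0,0,0],[0,0,-0.035,0,0,0,0],[0,0,-0.035,0,0,0,0],[0,0,-0.035,0,0,0,0],[0,0,-0.035,0,0,0,0],[0,0,-0.035,0,0,0,0]])

```text
t: 25.8
eef_pos: [0.4958, -0.0354, 0.3044]
orientation: [3.141, 0.012, -3.112]
ft_force: [1.1, 0.6, -0.7]
width: 0.0006
finger_force: 0.0
```

```bash
cat > h2.py <<'E'
from h import *
b=bot.sense();print({k:np.round(b[k],4) for k in("t","eef_pos","orientation","ft_force")})
s=capture("side");c=capture("top")
for q in("handle","pivot"):
    a=spotter.pinpoint(q,s);d=spotter.pinpoint(q,c);print(q,[(np.round(x["centre"],1),round(x["confidence"],2)) for x in a[:1]+d[:1]])
    if a and d: print(tri([ray(a[0]["centre"],s),ray(d[0]["centre"],c)]))
bb=spotter.search_frame("jar",s);print("jar",[(np.round(x["bbox"],1),round(x["confidence"],2)) for x in bb[:1]])
for nx in(.685,.69,.695,.70): print(nx,proj([nx-.029,-.03+.029,.037],s).round(1),proj([nx+.029,-.059,.1],s).round(1))
cv2.imwrite("pics/side2.png",s["img"][:,:,::-1]);cv2.imwrite("pics/top2.png",c["img"][:,:,::-1])
E
python3 h2.py
```

```text
{'t': np.float64(25.8), 'eef_pos': array([ 0.4958, -0.0354,  0.3044]), 'orientation': array([ 3.1412,  0.0115, -3.112 ]), 'ft_force': array([ 1.1014,  0.5978, -0.655 ])}
handle [(array([265.6, 195.7]), 0.6)]
pivot [(array([315.7, 208.3]), 0.96)]
jar [(array([331.3, 223.7, 364.7, 258.3]), 0.87)]
0.685 [334.  248.5] [361.2 236.6]
0.69 [335.4 248.1] [362.6 236.2]
0.695 [336.9 247.6] [364.  235.7]
0.7 [338.2 247.2] [365.4 235.3]
```

Run:
```python
import cv2,numpy as np
im=cv2.imread("pics/side2.png");x0,y0,x1,y1=322,215,375,270
g=cv2.resize(cv2.cvtColor(im,cv2.COLOR_BGR2GRAY)[y0:y1,x0:x1],None,fx=4,fy=4,interpolation=cv2.INTER_CUBIC)
for q in cv2.createLineSegmentDetector().detect(g)[0][:,0]:
    L=np.hypot(q[2]-q[0],q[3]-q[1]);a=np.degrees(np.arctan2((q[2]-q[0])*np.sign(q[3]-q[1]),abs(q[3]-q[1])))
    if L>22: print((q/4+[x0,y0,x0,y0]).round(1),a.round(1),(L/4).round(1))
hsv=cv2.cvtColor(im,cv2.COLOR_BGR2HSV)[215:265,325:372]
m=(hsv[...,0]<16)&(hsv[...,1]>90)
ys,xs=np.nonzero(m);print("brown",xs.min()+325,xs.max()+325,ys.min()+215,ys.max()+215,m.sum())
# darker black plate location
print(im[225:262:3,345],)
```

```text
[328.3 254.2 327.8 269.6] -1.8 15.4
[363.1 246.4 372.2 254.2] 49.2 12.0
[342.  223.6 341.7 216.7] 2.3 6.8
[323.9 248.  336.1 243.1] -68.1 13.2
[347.  238.1 339.9 231.2] 46.0 10.0
[360.1 218.6 358.5 225.2] -13.4 6.8
[336.2 260.2 331.1 255.3] 45.3 7.1
[350.9 264.2 340.4 268. ] -70.4 11.2
[347.5 222.3 359.5 219. ] -74.7 12.4
[373.6 253.4 367.3 247.5] 46.4 8.6
[360.7 234.  347.3 238.4] -71.6 14.1
[347.7 259.  360.8 254.4] -70.5 13.8
[342.7 216.8 348.1 221.5] 48.7 7.1
[329.4 262.6 335.7 260.6] -72.1 6.6
[360.6 254.5 361.6 245.4] -6.4 9.1
[341.9 269.4 349.6 267.1] -73.0 8.0
[343.  264.8 348.4 263.4] -75.3 5.5
[335.  264.3 329.5 266.1] -72.7 5.8
[374.8 262.1 353.8 269.6] -70.4 22.2
[330.2 252.1 335.2 256.8] 47.3 6.9
[347.5 240.1 361.8 235.6] -72.6 15.0
[325.6 248.3 329.7 252.3] 46.2 5.8
[338.3 232.4 346.7 240.3] 46.4 11.5
[336.3 250.4 341.5 255.5] 46.1 7.3
[371.4 257.  358.  261.9] -69.9 14.3
[357.9 261.8 351.1 264.2] -70.5 7.2
brown 337 362 223 236 201
[[ 64  74  82]
 [ 62  83 107]
 [ 63  84 111]
 [ 54  74  95]
 [154 162 171]
 [131 138 147]
 [134 142 150]
 [135 144 152]
 [138 146 154]
 [139 148 155]
 [142 150 159]
 [144 154 162]
 [ 85  87  90]]
```

The jar's base and flange edges run parallel to the press lines, so it's upright under the ram. Now to the handle at about (0.576, 0.120, 0.323): go above its front half.

Emit:
carry_out(commands=[[0,0,-0.03,0,0,0,0],[0,0,-0.03,0,0,0,0],[0,0,-0.025,0,0,0,0],[-0.01,0.03,-0.01,0,0,0,0],[-0.014,0.03,0,0,0,0,0],[-0.014,0.03,0,0,0,0,0],[-0.014,0.03,0,0,0,0,0],[-0.014,0.03,0,0,0,0,0],[-0.004,0.003,0,0,0,0,0],[0,0,0,0,0,0,0]])

```text
t: 26.98
eef_pos: [0.5601, 0.1225, 0.3952]
orientation: [-3.14, 0.006, -3.108]
ft_force: [-0.4, -0.7, 0.4]
width: 0.0006
finger_force: 0.0
```

Run:
```python
from h import *
b=bot.sense();print({k:np.round(b[k],4) for k in("t","eef_pos","orientation","ft_force","joint_positions")})
s=capture("side");c=capture("top")
# handle bar: dark blob in original images, by PCA
for n,k,(x0,y0,x1,y1) in(("side0",s,(272,142,312,164)),("top0",c,(256,168,276,222))):
    g=cv2.cvtColor(cv2.imread(f"pics/{n}.png"),cv2.COLOR_BGR2GRAY)[y0:y1,x0:x1]
    m=(g<60).astype(np.uint8);l,lab,st,ce=cv2.connectedComponentsWithStats(m)
    i=1+np.argmax(st[1:,4]);print(n,st[i]+[x0,y0,0,0,0],ce[i]+[x0,y0])
    if n=="side0":a=ray(ce[i]+[x0,y0],k)
    else:print(tri([a,ray(ce[i]+[x0,y0],k)]))
```

```text
{'t': np.float64(26.9833), 'eef_pos': array([0.5601, 0.1225, 0.3952]), 'orientation': array([-3.14  ,  0.0058, -3.1075]), 'ft_force': array([-0.4166, -0.6587,  0.3787]), 'joint_positions': array([-0.6562,  0.1836,  0.4351,  1.3097, -0.0746,  1.6595,  1.3703])}
side0 [276 146  33  14 250] [291.924 152.252]
top0 [259 173  17  45 506] [265.56719368 194.8201581 ]
(array([0.57560173, 0.12358567, 0.3265987 ]), [np.float64(0.00193505581994423), np.float64(0.001935055819944314)])
```

Emit:
carry_out(commands=[[0,0.001,0.02,0,0,0,0],[0,0,0.02,0,0,0,0],[0,0,0.007,0,0,0,0],[0,0,0.003,0,0,0,0],[0,0,0.003,0,0,0,0],[0,0,0.003,0,0,0,0]])

```text
t: 27.58
eef_pos: [0.5606, 0.1207, 0.3426]
orientation: [3.141, 0.011, -3.112]
ft_force: [-0.3, -0.2, 0.2]
width: 0.0003
finger_force: 0.0
```

Emit:
carry_out(commands=[[0,0.003,0.004,0,0,0,0],[0,0.003,0.005,0,0,0,0],[0,0.003,0.005,0,0,0,0],[0,0.003,0.005,0,0,0,0],[0,0.003,0.006,0,0,0,0],[0,0.003,0.006,0,0,0,0]])

```text
t: 28.08
eef_pos: [0.56, 0.141, 0.3107]
orientation: [3.14, 0.01, -3.109]
ft_force: [0.0, 3.0, 5.4]
width: 0.0006
finger_force: 2.9
```

Emit:
carry_out(commands=[[0,0.0025,0.005,0,0,0,0],[0,0.002,0.005,0,0,0,0],[0,0.002,0.006,0,0,0,0],[0,0.002,0.006,0,0,0,0],[0,0.0015,0.006,0,0,0,0],[0,0.0015,0.006,0,0,0,0],[0,0.001,0.006,0,0,0,0],[0,0.001,0.006,0,0,0,0],[0,0.001,0.006,0,0,0,0]])

```text
t: 28.83
eef_pos: [0.5602, 0.1555, 0.2587]
orientation: [3.14, 0.01, -3.109]
ft_force: [-1.1, 3.6, 5.5]
width: 0.0004
finger_force: 2.8
```

Emit:
carry_out(commands=[[0,0.0005,0.004,0,0,0,0],[0,0.0005,0.004,0,0,0,0],[0,0,0.004,0,0,0,0],[0,0,0.004,0,0,0,0],[0,0,0.004,0,0,0,0]])

```text
t: 29.25
eef_pos: [0.5604, 0.1569, 0.2393]
orientation: [3.139, 0.011, -3.109]
ft_force: [-1.3, 4.7, 8.8]
width: 0.0006
finger_force: 4.3
```

Emit:
carry_out(commands=[[0,0,0.002,0,0,0,0],[0,0,0.002,0,0,0,0]])

```text
t: 29.42
eef_pos: [0.5604, 0.1568, 0.2353]
orientation: [3.139, 0.011, -3.109]
ft_force: [-1.1, 4.5, 8.4]
width: 0.0005
finger_force: 4.2
```

Emit:
carry_out(commands=[[0,0,0.002,0,0,0,0],[0,0,0.002,0,0,0,0]])

```text
t: 29.58
eef_pos: [0.5605, 0.1569, 0.2314]
orientation: [3.139, 0.011, -3.109]
ft_force: [-0.7, 5.8, 9.1]
width: 0.0004
finger_force: 4.2
```

Emit:
carry_out(commands=[[0,0,0.003,0,0,0,0],[0,0,0.003,0,0,0,0],[0,-0.0002,0.003,0,0,0,0],[0,-0.0003,0.003,0,0,0,0]])

```text
t: 29.92
eef_pos: [0.5607, 0.1564, 0.2194]
orientation: [3.139, 0.011, -3.109]
ft_force: [-1.2, 5.7, 9.0]
width: 0.0004
finger_force: 4.3
```

Emit:
carry_out(commands=[[0,-0.0004,0.002,0,0,0,0],[0,-0.0004,0.002,0,0,0,0],[0,-0.0004,0.002,0,0,0,0],[0,-0.0004,0.002,0,0,0,0]])

```text
t: 30.25
eef_pos: [0.5609, 0.1548, 0.2115]
orientation: [3.139, 0.011, -3.109]
ft_force: [-0.3, 6.5, 8.5]
width: 0.0002
finger_force: 4.2
```

Emit:
carry_out(commands=[[0,-0.0004,0.002,0,0,0,0],[0,-0.0004,0.002,0,0,0,0],[0,-0.0004,0.002,0,0,0,0]])

```text
t: 30.5
eef_pos: [0.561, 0.1536, 0.2055]
orientation: [3.139, 0.011, -3.109]
ft_force: [-0.3, 6.4, 9.4]
width: 0.0005
finger_force: 4.1
```

Emit:
carry_out(commands=[[0,-0.0006,0.002,0,0,0,0],[0,-0.0006,0.002,0,0,0,0]])

```text
t: 30.67
eef_pos: [0.5612, 0.1524, 0.2015]
orientation: [3.139, 0.011, -3.109]
ft_force: [-1.4, 5.5, 8.0]
width: 0.0002
finger_force: 4.2
```

Emit:
carry_out(commands=[[0,-0.0006,0.002,0,0,0,0],[0,-0.0006,0.002,0,0,0,0]])

```text
t: 30.83
eef_pos: [0.5613, 0.1512, 0.1975]
orientation: [3.139, 0.011, -3.109]
ft_force: [0.5, 5.5, 8.9]
width: 0.0005
finger_force: 4.2
```

Emit:
carry_out(commands=[[0,-0.0005,0.0015,0,0,0,0],[0,-0.0005,0.0015,0,0,0,0]])

```text
t: 31.0
eef_pos: [0.5613, 0.1502, 0.1945]
orientation: [3.139, 0.011, -3.109]
ft_force: [-0.9, 6.1, 8.6]
width: 0.0008
finger_force: 4.2
```

Emit:
carry_out(commands=[[0,-0.0005,0.0015,0,0,0,0]])

```text
t: 31.08
eef_pos: [0.5613, 0.1498, 0.193]
orientation: [3.139, 0.011, -3.109]
ft_force: [-0.9, 6.8, 7.7]
width: 0.0016
finger_force: 4.2
```

Emit:
carry_out(commands=[[0,-0.0006,0.0015,0,0,0,0],[0,-0.0006,0.0015,0,0,0,0]])

```text
t: 31.25
eef_pos: [0.5614, 0.1486, 0.19]
orientation: [3.139, 0.011, -3.109]
ft_force: [-0.8, 5.6, 9.3]
width: 0.0027
finger_force: 4.2
```

Emit:
carry_out(commands=[[0,-0.0006,0.0015,0,0,0,0]])

```text
t: 31.33
eef_pos: [0.5614, 0.148, 0.1885]
orientation: [3.139, 0.011, -3.109]
ft_force: [-0.6, 5.4, 9.0]
width: 0.0033
finger_force: 4.2
```

Emit:
carry_out(commands=[[0,-0.0006,0.0015,0,0,0,0]])

```text
t: 31.42
eef_pos: [0.5615, 0.1474, 0.1871]
orientation: [3.139, 0.011, -3.109]
ft_force: [-2.2, 6.3, 10.8]
width: 0.0043
finger_force: 5.7
```

Emit:
carry_out(commands=[[0,-0.0006,0.001,0,0,0,0]])

```text
t: 31.5
eef_pos: [0.5615, 0.1469, 0.1863]
orientation: [3.139, 0.011, -3.109]
ft_force: [-2.2, 5.3, 14.2]
width: 0.0053
finger_force: 6.8
```

Emit:
carry_out(commands=[[0,-0.0006,0.001,0,0,0,0]])

```text
t: 31.58
eef_pos: [0.5616, 0.1464, 0.1856]
orientation: [3.138, 0.011, -3.109]
ft_force: [-3.7, 6.0, 15.2]
width: 0.006
finger_force: 7.7
```

The force is rising (9→15 N), so the stopper is bottoming. The bar is prying the fingers apart, so I firm up the grip and press in half-millimetre steps to about 20 N.

Emit:
carry_out(commands=[[0,0,0,0,0,0,0]], force=15)

```text
t: 31.67
eef_pos: [0.5617, 0.1471, 0.1858]
orientation: [3.137, 0.012, -3.109]
ft_force: [-2.3, 9.5, 14.2]
width: 0.0026
finger_force: 6.8
```

Emit:
carry_out(commands=[[0,-0.0002,0.0004,0,0,0,0]])

```text
t: 31.75
eef_pos: [0.5618, 0.1474, 0.1856]
orientation: [3.137, 0.012, -3.108]
ft_force: [-1.8, 9.1, 16.2]
width: 0.0012
finger_force: 7.4
```

Emit:
carry_out(commands=[[0,-0.0002,0.0004,0,0,0,0],[0,0,0,0,0,0,0]])

```text
t: 31.92
eef_pos: [0.5618, 0.1477, 0.1854]
orientation: [3.136, 0.013, -3.108]
ft_force: [-2.2, 10.5, 16.4]
width: 0.0005
finger_force: 7.6
```

Emit:
carry_out(commands=[[0,-0.0002,0.0003,0,0,0,0],[0,0,0,0,0,0,0]])

```text
t: 32.08
eef_pos: [0.5618, 0.1476, 0.1852]
orientation: [3.136, 0.013, -3.108]
ft_force: [-2.6, 10.4, 16.0]
width: 0.0003
finger_force: 7.9
```

Emit:
carry_out(commands=[[0,-0.0005,0.0006,0,0,0,0]])

```text
t: 32.17
eef_pos: [0.5618, 0.1475, 0.1847]
orientation: [3.136, 0.013, -3.107]
ft_force: [-3.3, 12.4, 17.3]
width: 0.0002
finger_force: 8.4
```

Emit:
carry_out(commands=[[0,-0.0003,0.0005,0,0,0,0]])

```text
t: 32.25
eef_pos: [0.5618, 0.1474, 0.1843]
orientation: [3.135, 0.013, -3.107]
ft_force: [-3.7, 13.0, 17.6]
width: 0.0006
finger_force: 9.0
```

Emit:
carry_out(commands=[[0,0.0006,0.0006,0,0,0,0],[0,0,0,0,0,0,0]])

```text
t: 32.42
eef_pos: [0.5619, 0.1474, 0.1839]
orientation: [3.136, 0.013, -3.108]
ft_force: [-4.4, 9.5, 19.0]
width: 0.0004
finger_force: 9.7
```

Run:
```python
from h import *
b=bot.sense();print({k:np.round(b[k],4) for k in("t","eef_pos","ft_force")})
s=capture("side");im=s["img"][:,:,::-1].copy();cv2.imwrite("pics/side3.png",im)
old=cv2.imread("pics/side2.png")
for n,i in(("before",old),("now",im)):
    for x in(350,354,358): print(n,x,i[218:250,x].mean(1).astype(int).tolist())
```

```text
{'t': np.float64(32.4167), 'eef_pos': array([0.5619, 0.1474, 0.1839]), 'ft_force': array([-4.3789,  9.5247, 19.0328])}
before 350 [148, 151, 150, 124, 68, 69, 74, 72, 76, 81, 81, 78, 81, 85, 90, 82, 81, 86, 95, 130, 174, 158, 150, 151, 151, 149, 150, 150, 150, 150, 150, 149]
before 354 [144, 145, 118, 67, 71, 72, 71, 71, 76, 85, 83, 80, 80, 86, 76, 79, 89, 100, 141, 174, 151, 148, 150, 149, 150, 150, 150, 148, 150, 150, 149, 149]
before 358 [138, 96, 56, 59, 63, 73, 88, 81, 83, 83, 82, 83, 86, 81, 84, 92, 118, 169, 168, 146, 149, 150, 150, 149, 149, 150, 149, 150, 149, 150, 149, 150]
now 350 [147, 152, 148, 126, 107, 112, 111, 112, 112, 113, 102, 67, 73, 75, 75, 76, 84, 89, 80, 85, 130, 167, 150, 153, 153, 151, 151, 151, 152, 151, 151, 151]
now 354 [146, 141, 122, 105, 112, 112, 111, 112, 111, 97, 68, 70, 71, 70, 69, 77, 86, 74, 96, 143, 158, 152, 151, 152, 150, 152, 151, 152, 151, 152, 150, 151]
now 358 [139, 135, 163, 160, 153, 145, 116, 79, 83, 78, 68, 65, 68, 77, 86, 86, 76, 111, 160, 153, 151, 152, 151, 151, 151, 150, 151, 150, 150, 150, 151, 150]
```

The stopper's flange sits on the rim, with about 20.7 N tangential at the handle: bottomed. Now I ease up slowly along the arc.

Emit:
carry_out(commands=[[0,0.0005,-0.001,0,0,0,0],[0,0.0005,-0.001,0,0,0,0],[0,0.0008,-0.002,0,0,0,0],[0,0.001,-0.003,0,0,0,0],[0,0.001,-0.003,0,0,0,0],[0,0.001,-0.004,0,0,0,0],[0,0.001,-0.004,0,0,0,0],[0,0.0008,-0.004,0,0,0,0],[0,0.0007,-0.004,0,0,0,0],[0,0.0006,-0.004,0,0,0,0],[0,0.0004,-0.004,0,0,0,0],[0,0.0003,-0.004,0,0,0,0]])

```text
t: 33.47
eef_pos: [0.5614, 0.1505, 0.2199]
orientation: [-3.14, 0.011, -3.112]
ft_force: [2.4, -3.9, 5.4]
width: 0.0007
finger_force: 2.6
```

Emit:
carry_out(commands=[[0,0.0008,-0.004,0,0,0,0],[0,0.0008,-0.004,0,0,0,0],[0,0.0008,-0.004,0,0,0,0],[0,0.0006,-0.004,0,0,0,0],[0,0,-0.004,0,0,0,0],[0,0,-0.004,0,0,0,0],[0,0,-0.004,0,0,0,0],[0,0,-0.004,0,0,0,0],[0,0,-0.004,0,0,0,0],[0,-0.0005,-0.004,0,0,0,0],[0,-0.001,-0.004,0,0,0,0],[0,-0.001,-0.004,0,0,0,0]])

```text
t: 34.47
eef_pos: [0.56, 0.1525, 0.2678]
orientation: [3.141, 0.009, -3.111]
ft_force: [0.8, -1.5, 2.8]
width: 0.0007
finger_force: 1.8
```

Emit:
carry_out(commands=[[0,-0.001,-0.004,0,0,0,0],[0,-0.001,-0.004,0,0,0,0],[0,-0.001,-0.004,0,0,0,0],[0,-0.0012,-0.004,0,0,0,0],[0,-0.0014,-0.004,0,0,0,0],[0,-0.0015,-0.004,0,0,0,0],[0,-0.0016,-0.004,0,0,0,0],[0,-0.0017,-0.004,0,0,0,0],[0,-0.0018,-0.004,0,0,0,0],[0,-0.0018,-0.003,0,0,0,0]])

```text
t: 35.3
eef_pos: [0.5602, 0.1383, 0.3069]
orientation: [3.141, 0.009, -3.111]
ft_force: [0.8, -0.1, 3.4]
width: 0.0005
finger_force: 1.6
```

Emit:
carry_out(commands=[[0,-0.0011,-0.003,0,0,0,0],[0,-0.0011,-0.003,0,0,0,0],[0,-0.0011,-0.003,0,0,0,0],[0,-0.0011,-0.003,0,0,0,0],[0,-0.0011,-0.003,0,0,0,0],[0,-0.0011,-0.003,0,0,0,0],[0,-0.0012,-0.002,0,0,0,0],[0,-0.0012,-0.002,0,0,0,0],[0,-0.0012,-0.002,0,0,0,0],[0,-0.0012,-0.002,0,0,0,0]])

```text
t: 36.13
eef_pos: [0.5602, 0.1267, 0.3325]
orientation: [3.142, 0.009, -3.111]
ft_force: [0.1, -1.2, 1.9]
width: 0.0008
finger_force: 0.9
```

Emit:
carry_out(commands=[[0,-0.001,-0.002,0,0,0,0],[0,-0.001,-0.002,0,0,0,0],[0,0,-0.002,0,0,0,0],[0,0,-0.002,0,0,0,0],[0,0,0,0,0,0,0]])

```text
t: 36.55
eef_pos: [0.5602, 0.1252, 0.3406]
orientation: [3.141, 0.009, -3.111]
ft_force: [0.0, -0.5, -0.5]
width: 0.0004
finger_force: 0.0
```

Contact has ended with the lever at rest. I raise the tool clear and check the lever, jar and carriage.

Emit:
carry_out(commands=[[0,0,-0.003,0,0,0,0],[0,0,-0.015,0,0,0,0],[0,0,-0.025,0,0,0,0],[0.02,0,-0.025,0,0,0,0],[0.03,0,0,0,0,0,0],[0.03,0,0,0,0,0,0],[0.02,0,0,0,0,0,0],[0,0,0,0,0,0,0]])

```text
t: 37.22
eef_pos: [0.4571, 0.1221, 0.4087]
orientation: [3.139, 0.01, -3.109]
ft_force: [-0.5, 0.5, -0.2]
width: 0.0003
finger_force: 0.0
```

Run:
```python
from h import *
b=bot.sense();print({k:np.round(b[k],4) for k in("t","eef_pos","ft_force")})
s=capture("side");now=s["img"][:,:,::-1].copy();cv2.imwrite("pics/side4.png",now)
f=lambda a:cv2.resize(a,None,fx=8,fy=8,interpolation=cv2.INTER_CUBIC)
def tm(n,ref,x0,y0,x1,y1,m=6):
    r0=cv2.imread(ref);r=cv2.matchTemplate(f(now[y0-m:y1+m,x0-m:x1+m]),f(r0[y0:y1,x0:x1]),cv2.TM_CCOEFF_NORMED);_,v,_,l=cv2.minMaxLoc(r);print(n,np.array(l)/8-m,round(v,3))
tm("handle","pics/side0.png",274,143,312,165)
tm("jar body vs pressed","pics/side3.png",336,242,365,262)
tm("jar body vs before press","pics/side2.png",336,242,365,262)
tm("canister","pics/side0.png",302,325,336,378);tm("milk","pics/side0.png",404,272,442,350);tm("bowl","pics/side0.png",268,176,318,212)
for x in(350,354,358): print(x,now[218:250,x].mean(1).astype(int).tolist())
```

```text
{'t': np.float64(37.2167), 'eef_pos': array([0.4571, 0.1221, 0.4087]), 'ft_force': array([-0.4976,  0.4799, -0.226 ])}
handle [0. 0.] 0.999
jar body vs pressed [0. 0.] 0.95
jar body vs before press [0. 0.] 0.999
canister [0.125 0.   ] 0.806
milk [0. 0.] 0.999
bowl [0. 0.] 1.0
350 [148, 151, 150, 123, 67, 71, 74, 73, 75, 85, 85, 84, 80, 79, 81, 82, 85, 89, 80, 88, 137, 165, 152, 151, 151, 152, 152, 151, 152, 151, 150, 152]
354 [146, 145, 118, 68, 72, 72, 69, 73, 82, 84, 84, 83, 84, 86, 81, 80, 82, 73, 100, 153, 157, 151, 151, 151, 151, 151, 150, 149, 153, 150, 151, 151]
358 [139, 97, 55, 63, 63, 71, 102, 144, 162, 124, 81, 79, 84, 81, 84, 82, 76, 124, 179, 151, 149, 149, 150, 151, 150, 150, 150, 150, 150, 149, 150, 150]
```

```bash
python3 -c "
from rig import bot
print(bot.finish_job())"
```

```text
the job is handed in; nothing more can be done
None
```

I handed the job in at about 37 s. The jar is in the nest, the carriage is in against its stop, the stopper bottomed at about 20 N and the lever was eased back to rest. The jar first went into the recess tilted, and I had to regrip it and drag it, with the carriage, back towards the robot before it dropped flat. The carriage push also briefly reached 44 N at the fingertips. The milk bottle and fruit bowl did not move, and the canister showed no shift, though its image match was weaker.

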